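Set the trickle feed of a mortar curing tub

TASK

Put the curing tub's trickle feed on: turn the handwheel of the slanted regulating valve clockwise until it is firmly shut on its seat, then back it off half a turn. Once that is set, open the lever ball valve fully, so that its lever lies along the pipe. Leave the other things on the bench where they are.

Things in the scene. Friction and masses are not known exactly. Their poses are not given: they have to be found in the camera images.
- rig: Fixed bench pipe run, 27 mm galvanised pipe, axis level 100 mm above the bench. Origin on the bench under the pipe, which runs along the rig's y axis: supply riser at y = -170 mm (elbow 37 mm across), lever ball valve at -85, union nut 42 mm across at -22, brass regulating valve at +45, elbow at +160 turning to the rig's +x. Valve bodies reach 23 mm from the pipe axis.
- spout (a point): End of the outlet spout, at rig (150, 160, 45) mm, over a shallow grey tub fixed to the rig (rig x 88 to 342 mm, y -122 to 232 mm, 85 mm high) with mortar prisms in it. The tub stands beyond the pipe as seen from the robot. The outlet pipe runs from the elbow at rig y = +160 along +x to the spout, 100 mm above the bench.
- wheel_centre (a point): Centre of the regulating valve's dark five-spoked handwheel (round rim, 60 mm outside diameter, 11 mm thick); turns with it. z axis = stem axis pointing outwards, leaning 38 degrees from vertical towards the rig's +y. At rig (0, 110, 183) mm, 105 mm up the stem from the pipe. Under the wheel: 20 mm of bare stem, then the bonnet, 38 mm across. The rim can be gripped across at any angle.
- handwheel (a joint): Opening of the regulating valve in rad: 0 = shut on its seat (a firm stop); grows counterclockwise as seen facing the wheel from outside along the stem. Turning takes about 0.15 N m, rising at once to over 1 N m at the seat, where a light grip slips on the smooth rim. It stays where it is left. Starts part open (0.5 to 1.2). Half a turn is 3.14; it opens two full turns.
- lever_pivot (a point): Pivot of the ball valve's flat lever, on the lever's mid-thickness, at rig (0, -85, 152) mm. Vertical axis; the lever extends from it along this point's -x axis, 116 mm long to its tip.
- lever_grip (a point): Middle of the black sleeve on the lever, 80 mm from the pivot. Sleeve 72 mm long, 22 mm wide, 11 mm thick. x axis along the lever towards the pivot, z up.
- lever (a joint): Opening of the ball valve in rad: 0 shut, lever square to the pipe and pointing to the rig's -x; 1.571 fully open (a firm stop), lever along the pipe pointing to the rig's -y, over the riser; grows counterclockwise seen from above. Starts 0 to 0.25. It stays where it is left; turning takes about 0.25 N m.
- spanner: Bystander: steel adjustable spanner, 200 mm long, 14 mm high, lying beside the pipe on the robot's side. Origin under its middle, x along it.
- wash_bottle: Bystander: white wash bottle 68 mm across, 164 mm to the top of its blue cap, bent spout up to 210 mm. Origin under its centre.
- mallet: Bystander: rubber mallet lying down, 217 mm long, head 80 x 54 mm. Origin under its middle, x towards the head.
- scoop: Bystander: steel scoop with wooden handle, 195 mm long, 38 mm high, on a round white tray (250 mm across, fixed). Origin under its middle.

How it is judged:
On the way, in this order (a step that is already met when the one before it is completed fails the run):
1. the regulating valve is shut on its seat (within 3 degrees of the stop) (value of joint handwheel below 0.05 rad), for 0.2 s.
2. the regulating valve is backed off half a turn (within 14 degrees) while the ball valve is still shut (value of joint handwheel between 2.89 and 3.39 rad and value of joint lever below 0.5 rad), for 0.3 s.
3. the ball valve is fully open, its lever along the pipe (within 6 degrees) (value of joint lever above 1.466 rad), for 0.2 s.
At the end, for the whole second after the job is handed in: The regulating valve stands half a turn (180 degrees, within 14) open from its seat, the ball valve's lever lies along the pipe (within 6 degrees of its open stop), and both handles are released (value of joint handwheel between 2.89 and 3.39 rad and value of joint lever above 1.466 rad); the robot touches nothing.
It fails at once if a bystander (spanner, wash bottle, mallet, scoop) is moved by more than 25 mm or tipped over (distance of any of spanner, wash_bottle, mallet, scoop from where it was at the start of the episode above 0.025 m or angle between wash_bottle's own z axis and vertical above 0.4 rad).
It also fails if it takes over 67 s, if anything falls off the work surface, if the arm or the gripper's body presses on something with over 40 N, if the wrist force passes 120 N, or if a joint passes its speed limit or range.

ROBOT

A 6-joint arm with a two-finger parallel gripper is mounted at the origin on the work surface. World frame = base frame: x ahead of the robot, y to its left, z up, the work surface at z = 0. Lengths are in m, angles in rad, forces in N, time in s.
With the tool pointing down it reaches from about 0.35 to 0.975 m from the base axis. Payload 4.9 kg.
Tool frame: the origin (TCP) lies at the very end of the fingers, on their centre line; the grasp point (between the pads) lies 19 mm behind it; z points along the fingers, x is the direction in which the jaws open and shut, and the axes are right-handed (so a half turn about z gives the same grasp; the last joint's range is limited). The gripper opens to 85 mm and grips with 20 to 120 N. Pads are 22 mm wide; open, the fingers measure 114 mm over their backs; the gripper's body (76 mm by 85 mm) begins 54 mm behind the grasp point. The pads swing forward as they close: fully open they stand 13 mm farther back than shut.
Start: joints at [1.054, 0.053, 1.613, -0, 1.476, -0.119], TCP at [0.242, 0.576, 0.231] pointing down, gripper open.
Joint ranges: [-3.01, 3.01], [-1.01, 2.22], [0.06, 2.58], [-1.02, 4.17], [0.09, 2.62], [-3.14, 3.14]. Speed limits (rad/s): [2.57, 2.57, 3.14, 3.14, 3.14, 3.14].

INTERFACE

Orientations are given as a rotation vector (axis times angle).
In Python, from station import monitor, imaging, ticket gives the robot as it stands.
- The arm moves only by the tool step_arm, never from a script. Its argument "targets" is one flat list of numbers, 4 for each row, row after row: the shift along the tool's x, y, z in m, then the turn about the tool's z in rad. In form: [tx, ty, tz, roll, tx, ty, tz, roll, ...]. A call has 1 to 12 rows; each row is the pose to reach, as a shift and turn from the pose measured when the call began, along the tool's axes at that moment; what a row does not reach only later rows make up. A row lasts 1/12 s, in which the tool goes at most 41.7 mm and 7.16 degrees, less where a joint would pass 70% of its speed; a pose out of reach is approached as far as the arm can. A call with a gripper value outside its range is refused whole. "grip" is the finger opening in m, from 0 to 0.0854, set as the call begins (left out, the last holds). The fingers move at their own pace and stop on an object; "force" is the grip in N (left out, the last holds). Time passes only in rows, so rows that repeat a pose let the fingers close. It gives the time, the measured TCP pose, the force and the opening at its end, in the units of the state.
- monitor.get_obs(): the state, without advancing time (a new reading comes with each control period).
- imaging.get_image(name): name is "side" or "top"; returns a dict with "color" (384x512x3 uint8, red, green, blue), "depth" (384x512 float32, m along the optical axis (not along the pixel's ray), 0 where there is no reading), "fov_y" (degrees; the focal length in pixels is half the picture's height over the tangent of half this angle, whatever the lens; pixels are square), "cx", "cy" (the principal point, pixels), "k1" (the pictures are not rectified: a ray, as slopes to the right and down, at radius r is drawn at 1 + k1 r^2 times it, then the intrinsics apply), "R" (3x3) and "t" (3): a world point X has camera coordinates R X + t. Camera axes: x right, y down, z forward; pixel columns grow to the right and rows downward; lengths in m; the calibration is good to about 2 mm. A picture is of the moment at which its call begins.
- ticket.finish_job(): hands the job in, once; it reports no verdict.
Trained networks look in a picture, given as the dict that the camera call returned (one of the last four; its "shot" number tells which), for a name from the list of things; names that differ only in an ending like _2 or _b are one class to them, and where a whole thing is asked for, a point or a joint stands for the part that bears it (a point fixed in the world has none). Each returns a list of dicts, best first, with "score" (0 to 1); they miss things now and then, are a little off and sometimes report something else, mostly with a low value. They report only what shows in the picture. A call takes as long as a camera call.
- imaging.search_frame(name, picture): "uv" ([column, row] in pixels, amid what is visible of it).
- imaging.mark_of(name, picture): "uv" ([column, row] in pixels: a listed point, or the origin of a listed thing).
The state is a dict: "t": time; "q": joint angles; "dq": joint speeds; "effort": joint torques, N m; "tool_pos": TCP position; "tool_rot": TCP orientation; "contact_force": force on the tool from outside, world axes, zero at the start; "wrist_torque": the same for the moment, N m; "opening": finger opening in m.
Only numpy, scipy, OpenCV 4.12 (cv2) and the standard library are available. Lean on these libraries where they do the work, as an engineer would, in place of code of your own. Each camera call takes 0.05 s, during which the arm holds its last target.

## Working session

There is one attempt and no reset: what is moved stays moved. The work goes in short steps, Python scripts to look and compute and a tool call to move; the robot and the scene stay as the last step left them, time stands still between calls to the robot, and variables do not carry over. Pictures are saved under pics/ and viewed, and the job is handed in when it is done.

Besides the shell and the picture viewer there is one more tool, called after "Request:" as name(argument=value, ...), one argument or row to a line, values as JSON. step_arm: Moves the arm, as the interface text tells. Its arguments: {"type":"object","properties":{"targets":{"type":"array","items":{"type":"number"}},"grip":{"type":"number"},"force":{"type":"number"}},"required":["targets"]}

```bash
mkdir -p pics; ls
cat > h.py <<'E'
import numpy as np, cv2
from scipy.spatial.transform import Rotation as Ro
from station import monitor, imaging, ticket
def intr(p):
    h=p["color"].shape[0]; f=h/2/np.tan(np.radians(p["fov_y"])/2); return f
def ray(p,u,v):
    f=intr(p); K=np.array([[f,0,p["cx"]],[0,f,p["cy"]],[0,0,1]])
    return cv2.undistortPoints(np.array([[[u,v]]],float),K,np.array([p["k1"],0,0,0]))[0,0]
def unproj(p,u,v,d):
    a=ray(p,u,v); R=np.array(p["R"]); return R.T@(np.array([a[0]*d,a[1]*d,d])-np.array(p["t"]))
def proj(p,X):
    f=intr(p); K=np.array([[f,0,p["cx"]],[0,f,p["cy"]],[0,0,1]])
    return cv2.projectPoints(np.array(X,float).reshape(-1,1,3),cv2.Rodrigues(np.array(p["R"]))[0],np.array(p["t"],float),K,np.array([p["k1"],0,0,0.]))[0][:,0]
def onplane(p,u,v,z):
    a=ray(p,u,v);R=np.array(p["R"]);c=-R.T@np.array(p["t"]);d=R.T@np.array([a[0],a[1],1]); return c+d*(z-c[2])/d[2]
def tri(p1,uv1,p2,uv2):
    A=[];b=[]
    M=np.zeros((3,3));w=np.zeros(3)
    for p,uv in((p1,uv1),(p2,uv2)):
        a=ray(p,*uv);R=np.array(p["R"]);c=-R.T@np.array(p["t"]);d=R.T@np.array([a[0],a[1],1]);d/=np.linalg.norm(d)
        P=np.eye(3)-np.outer(d,d);M+=P;w+=P@c
    return np.linalg.solve(M,w)
def save(p,n): cv2.imwrite("pics/"+n,cv2.cvtColor(p["color"],cv2.COLOR_RGB2BGR))
E
python3 - <<'E'
from h import *
np.set_printoptions(precision=4,suppress=True)
o=monitor.get_obs();print(o)
P={}
for n in("side","top"):
    p=imaging.get_image(n);P[n]=p;save(p,n+"0.png")
    print(n,p["fov_y"],p["k1"],p["shot"],-np.array(p["R"]).T@p["t"])
    for k in("rig","spout","wheel_centre","lever_pivot","lever_grip","spanner","wash_bottle","mallet","scoop"):
        r=imaging.mark_of(k,p)
        for x in r[:2]:
            u,v=x["uv"];ui,vi=int(round(u)),int(round(v))
            d=p["depth"][vi,ui] if 0<=vi<384 and 0<=ui<512 else 0
            print(k,round(x["score"],2),np.array(x["uv"]),unproj(p,u,v,d) if d else None)
np.save("P0.npy",P,allow_pickle=True)
E
```

```text
pics
{'t': 0.0, 'q': array([ 1.054 ,  0.0534,  1.6143, -0.    ,  1.476 , -0.119 ]), 'dq': array([-0.0006,  0.0002,  0.0008, -0.0003, -0.0021,  0.0008]), 'effort': array([  0.001 , -39.3673, -37.0183,   0.    ,   0.0069,   0.    ]), 'tool_pos': array([0.2418, 0.5757, 0.2301]), 'tool_rot': array([ 2.6158,  1.7382, -0.0028]), 'contact_force': array([-0.077 , -0.0788,  0.3956]), 'wrist_torque': array([-0.0447, -0.0144, -0.0164]), 'opening': 0.08515080535618812}
side 53.59977716149887 -0.017708696620065197 1 [ 0.0217 -0.4782  0.6989]
rig 0.79 [292.7 237. ] [ 0.5972 -0.0153  0.0032]
rig 0.38 [296.2 174.4] [0.7552 0.1159 0.0638]
spout 0.94 [294.8 174.8] [0.7534 0.1196 0.0614]
wheel_centre 0.46 [268.3 162.9] [0.6045 0.086  0.1845]
lever_pivot 0.76 [320.3 209.9] [ 0.5806 -0.1016  0.156 ]
lever_grip 0.57 [293.2 223.7] [ 0.499  -0.093   0.1597]
lever_grip 0.28 [329.1 325.1] [ 0.438  -0.2524  0.029 ]
spanner 0.71 [246.7 236.4] [0.5091 0.0677 0.0067]
wash_bottle 0.74 [122.  202.5] [0.3316 0.4017 0.0281]
wash_bottle 0.7 [256.4 174.2] [0.6137 0.1392 0.12  ]
mallet 0.97 [329.2 327.2] [ 0.4372 -0.2539  0.0243]
scoop 0.88 [124.7 203. ] [0.3337 0.3874 0.0333]
top 52.975453825110534 0.015824730433734675 2 [0.353  0.0841 1.2503]
rig 0.58 [288.7 194.8] [ 0.5913 -0.0226  0.0004]
spout 0.8 [242.4 139.9] [0.7397 0.1303 0.1131]
wheel_centre 0.79 [255.4 175.8] [0.6097 0.0878 0.1835]
lever_pivot 0.52 [319.7 187.3] [ 0.5844 -0.0983  0.1611]
lever_grip 0.9 [322.8 217.1] [ 0.4984 -0.1065  0.1578]
spanner 0.98 [254.9 215.6] [0.5194 0.0876 0.0054]
spanner 0.22 [320.1 187.7] [ 0.583  -0.0992  0.162 ]
wash_bottle 0.75 [202.1 153.5] [0.7033 0.2574 0.0814]
mallet 0.62 [359.5 238.1] [ 0.4511 -0.2439  0.0277]
scoop 0.92 [141.  264.5] [0.3566 0.4455 0.0076]
```

Run:
```python
import cv2
for n in("side","top"):
    i=cv2.imread(f"pics/{n}0.png"); cv2.imwrite(f"pics/{n}0b.png",cv2.resize(i,(768,576)))
    c=i[120:300,170:400]; cv2.imwrite(f"pics/{n}0c.png",cv2.resize(c,None,fx=3,fy=3,interpolation=cv2.INTER_CUBIC))
```

```text
(no output)
```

View pics/side0b.png

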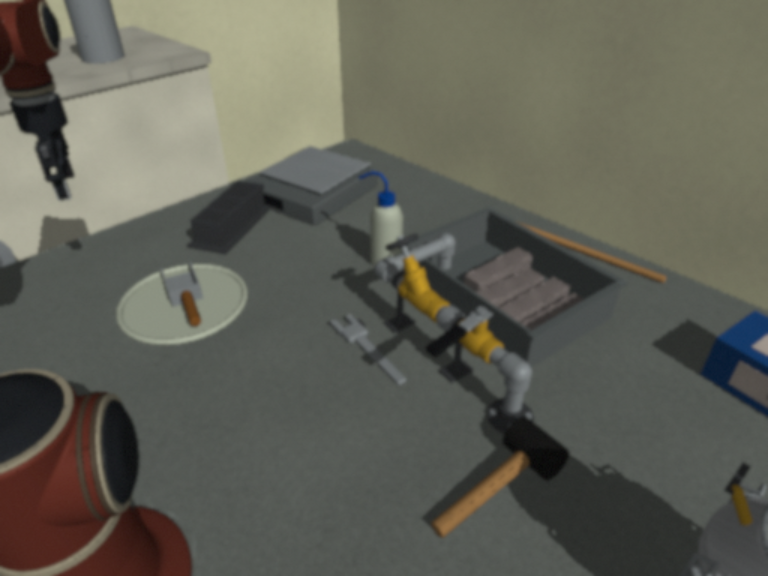

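View pics/top0b.png

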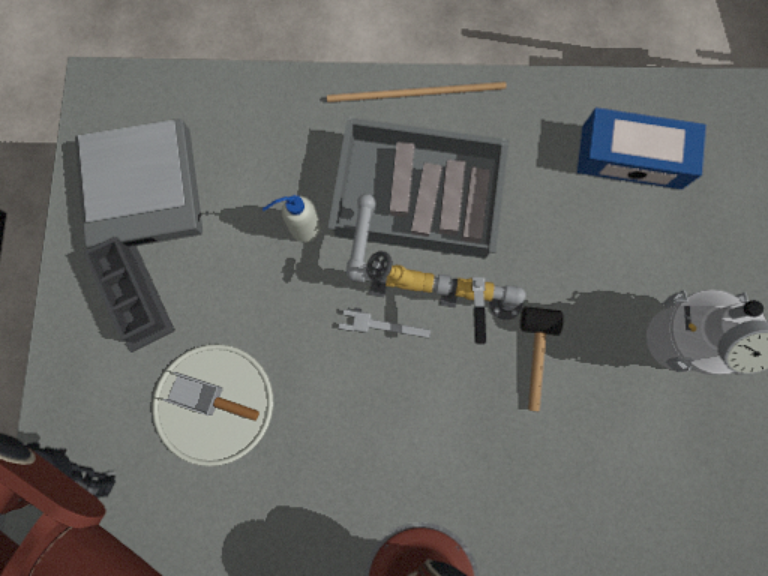

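View pics/side0c.png

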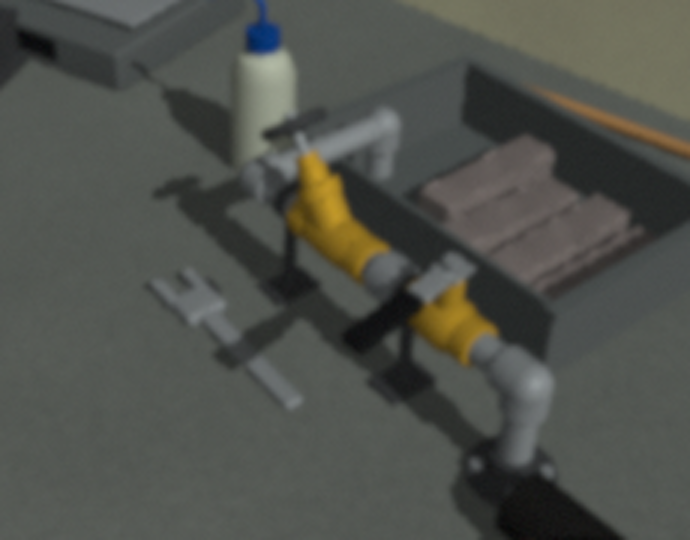

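View pics/top0c.png

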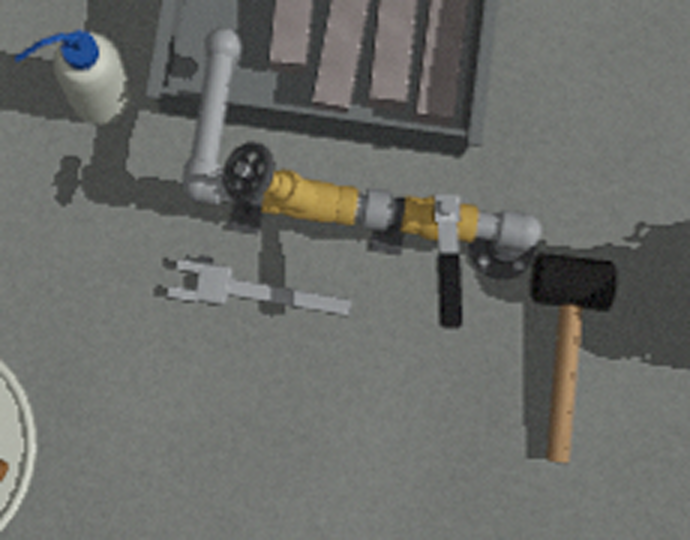

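The views agree. In the full-frame top picture the wheel is at about (255,176), the lever pivot at (320,187) and the sleeve at (322,217). The spanner lies on the robot's side of the pipe, the mallet by the riser, and the bottle beyond the elbow. Next I'll fit the rig pose.

```bash
cat >> h.py <<'E'
def rigT(s): 
    c,n=np.cos(s[2]),np.sin(s[2]); return np.array([[c,-n,0],[n,c,0],[0,0,1]]),np.array([s[0],s[1],0])
def w(s,X): R,t=rigT(s); return np.atleast_2d(X)@R.T+t
def ringpts(ang,r,off=0):
    a=np.radians(38);e1=np.array([1,0,0]);n=np.array([0,np.sin(a),np.cos(a)]);e2=np.cross(n,e1)
    return np.array([0,.110,.183])+off*n+r*(np.cos(ang)[:,None]*e1+np.sin(ang)[:,None]*e2)
E
python3 - <<'E'
from h import *
from scipy.optimize import least_squares
np.set_printoptions(precision=4,suppress=True)
P=np.load("P0.npy",allow_pickle=True).item()
pts={"rig":[0,0,0],"spout":[.15,.16,.045],"wheel_centre":[0,.110,.183],"lever_pivot":[0,-.085,.152]}
obs=[("side","spout",294.8,174.8),("side","wheel_centre",268.3,162.9),("side","lever_pivot",320.3,209.9),("side","rig",292.7,237),
("top","spout",242.4,139.9),("top","wheel_centre",255.4,175.8),("top","lever_pivot",319.7,187.3),("top","rig",288.7,194.8)]
def f(s): return np.concatenate([proj(P[c],w(s,pts[k]))[0]-[u,v] for c,k,u,v in obs])
r=least_squares(f,[.594,-.015,-.13],loss="soft_l1",f_scale=2,x_scale=[.01,.01,.1])
print(r.x,r.fun.reshape(-1,2))
s=r.x
# depth-based: pipe & outlet cylinders and the wheel
def cloud(p):
    d=p["depth"];v,u=np.nonzero(d>0);f_=intr(p);K=np.array([[f_,0,p["cx"]],[0,f_,p["cy"]],[0,0,1]])
    a=cv2.undistortPoints(np.stack([u,v],1).astype(float)[:,None],K,np.array([p["k1"],0,0,0]))[:,0]
    dd=d[v,u];return (np.c_[a*dd[:,None],dd]-np.array(p["t"]))@np.array(p["R"])
C=np.concatenate([cloud(P["side"]),cloud(P["top"])])
def res(s,C):
    R,t=rigT(s);q=(C-t)@R
    out=[]
    m=(q[:,1]>-.15)&(q[:,1]<-.125)&(abs(q[:,0])<.025)&(q[:,2]>.08)&(q[:,2]<.13)
    m2=(q[:,0]>.04)&(q[:,0]<.125)&(abs(q[:,1]-.16)<.03)&(q[:,2]>.08)&(q[:,2]<.13)
    return m,m2
def g(s,M):
    R,t=rigT(s);q=(C-t)@R
    a=np.hypot(q[M[0]][:,0],q[M[0]][:,2]-.1)-.0135
    b=np.hypot(q[M[1]][:,1]-.16,q[M[1]][:,2]-.1)-.0135
    # wheel: torus pts
    d=q[M[2]]-np.array([0,.11,.183]);al=np.radians(38);n=np.array([0,np.sin(al),np.cos(al)]);h=d@n;rr=np.linalg.norm(d-np.outer(h,n),axis=1)
    c=np.hypot(rr-.0245,h)-.0055
    # lever pin etc skipped
    return np.concatenate([a,b,c])
for it in range(4):
    R,t=rigT(s);q=(C-t)@R
    M=list(res(s,C))
    d=q-np.array([0,.11,.183]);al=np.radians(38);n=np.array([0,np.sin(al),np.cos(al)]);h=d@n;rr=np.linalg.norm(d-np.outer(h,n),axis=1)
    M.append((abs(np.hypot(rr-.0245,h)-.0055)<.008)&(rr>.019))
    z=least_squares(lambda s:np.concatenate([g(s,M)/.002/3,f(s)/1.5]),s,loss="soft_l1",x_scale=[.01,.01,.1]);s=z.x
    print(s,[m.sum() for m in M],np.abs(g(s,M)).mean(), g(s,M).mean())
print(f(s).reshape(-1,2))
np.save("s.npy",s)
for c in P:
    im=cv2.cvtColor(P[c]["color"],cv2.COLOR_RGB2BGR).copy();im=cv2.resize(im,None,fx=3,fy=3,interpolation=cv2.INTER_CUBIC)
    th=np.linspace(0,2*np.pi,60)
    for L in [ringpts(th,.030),ringpts(th,.019),np.array([[0,-.17,.1],[0,.16,.1],[.15,.16,.1],[.15,.16,.045]]),np.array([[0,-.085,.152],[-.116,-.085,.152]])]:
        uv=proj(P[c],w(s,L))*3+1
        cv2.polylines(im,[uv.round().astype(int)],False,(0,0,255),1)
    y0,x0=(120*3,190*3);cv2.imwrite(f"pics/{c}_fit.png",im[y0:y0+480,x0:x0+660])
E
```

```text
[ 0.5961 -0.0162 -0.1092] [[ 0.0171  2.3727]
 [-0.9861 -1.1092]
 [ 1.2759 -0.0272]
 [-0.0739  1.2526]
 [ 1.9978  0.0756]
 [-1.8809  0.5348]
 [ 0.3124 -0.1846]
 [-1.9496 -1.4417]]
[ 0.5942 -0.0135 -0.1327] [np.int64(208), np.int64(442), np.int64(277)] 0.002407726186025499 0.0006133888166484424
[ 0.5944 -0.0135 -0.1315] [np.int64(193), np.int64(446), np.int64(274)] 0.002344397506417426 0.0005300291838034125
[ 0.5944 -0.0135 -0.1316] [np.int64(194), np.int64(446), np.int64(274)] 0.0023434836616487865 0.0005290203218223924
[ 0.5944 -0.0135 -0.1316] [np.int64(194), np.int64(446), np.int64(274)] 0.002343482679959703 0.000529016292958605
[[ 0.5937  2.3337]
 [-1.4576 -1.5702]
 [-0.7524  0.0954]
 [-1.2746  1.0628]
 [ 2.337  -0.3298]
 [-2.7128  0.2801]
 [-0.6714  1.0158]
 [-2.7616 -0.9401]]
```

View pics/side_fit.png

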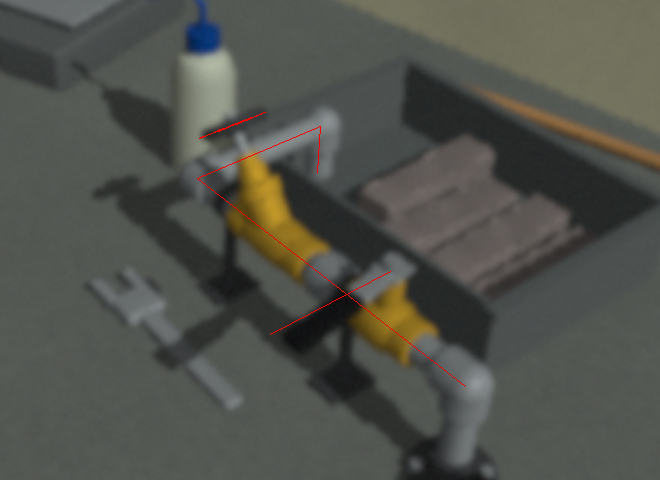

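View pics/top_fit.png

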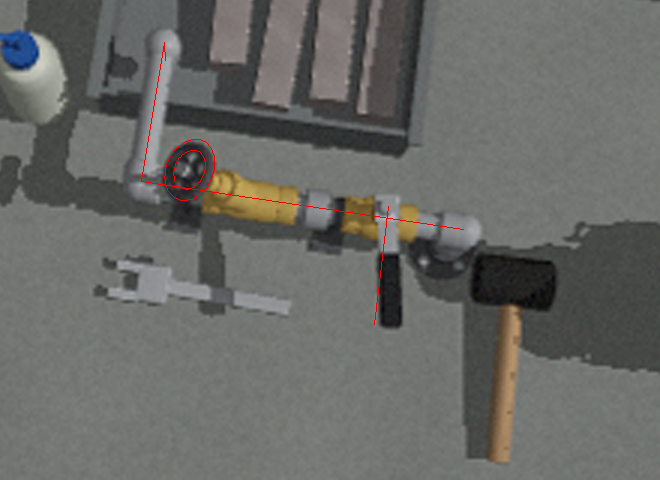

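```bash
cat >> h.py <<'E'
s=np.load("s.npy"); np.set_printoptions(precision=4,suppress=True)
def to(xyz,rigyaw_deg,o=None):
    """shift (tool axes) & roll from now to TCP xyz(world), jaw axis at rigyaw (mod 180) rel. rig x"""
    o=o or monitor.get_obs();R=Ro.from_rotvec(o["tool_rot"]).as_matrix()
    psi=np.arctan2(R[1,0],R[0,0]);des=s[2]+np.radians(rigyaw_deg)
    d=(des-psi+np.pi/2)%np.pi-np.pi/2
    return R.T@(np.array(xyz)-o["tool_pos"]),-d
def stat():
    o=monitor.get_obs();R=Ro.from_rotvec(o["tool_rot"]).as_matrix()
    print("t",o["t"],"pos",o["tool_pos"],"z",R[:,2],"jawyaw rel rig",np.degrees(np.arctan2(R[1,0],R[0,0])-s[2]),"F",o["contact_force"],"M",o["wrist_torque"],"open",o["opening"],"q",o["q"]);return o
E
python3 - <<'E'
from h import *
W=w(s,[0,.11,.183])[0];print(W, w(s,[0,-.085,.152]))
stat()
print(to([W[0],W[1],.29],40)); print(to([W[0],W[1],.29],-40))
P=np.load("P0.npy",allow_pickle=True).item()
im=cv2.cvtColor(P["top"]["color"],cv2.COLOR_RGB2BGR)
cv2.imwrite("pics/wheel.png",cv2.resize(im[150:200,230:285],None,fx=10,fy=10,interpolation=cv2.INTER_CUBIC))
E
```

```text
[0.6088 0.0955 0.183 ] [[ 0.5833 -0.0978  0.152 ]]
t 1.0 pos [0.2421 0.5762 0.2313] z [ 0.  0. -1.] jawyaw rel rig 74.7492097053687 F [-0.0707  0.0461  0.3677] M [-0.0084 -0.0024  0.0276] open 0.08508812752731196 q [ 1.054   0.0527  1.6129 -0.      1.476  -0.119 ]
(array([-0.3011,  0.5243, -0.0587]), np.float64(0.6064881218246523))
(array([-0.3011,  0.5243, -0.0587]), np.float64(-1.138841130169677))
```

View pics/wheel.png

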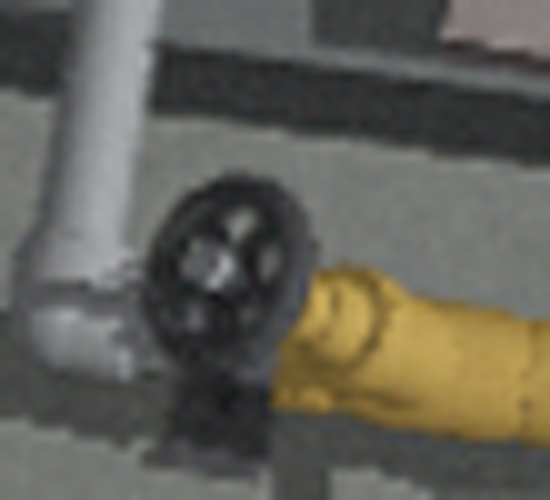

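Request:
step_arm(
  targets=[-0.02, 0.035, -0.06, 0.05, -0.301, 0.524, -0.06, 0.606, -0.301, 0.524, -0.06, 0.606, -0.301, 0.524, -0.06, 0.606, -0.301, 0.524, -0.06, 0.606, -0.301, 0.524, -0.06, 0.606, -0.301, 0.524, -0.06, 0.606, -0.301, 0.524, -0.06, 0.606, -0.301, 0.524, -0.06, 0.606, -0.301, 0.524, -0.06, 0.606, -0.301, 0.524, -0.06, 0.606, -0.301, 0.524, -0.06, 0.606],
  grip=0.085,
  force=70,
)

```text
t: 2.0
tool_pos: [0.5348, 0.1918, 0.2863]
tool_rot: [-3.016, -0.879, -0.001]
contact_force: [0.6, 0.3, 0.9]
opening: 0.0853
```

Run:
```python
from h import *
W=w(s,[0,.11,.183])[0]
stat();print(to([W[0],W[1],.29],40))
```

```text
t 2.0 pos [0.5348 0.1918 0.2863] z [ 0.0007  0.0002 -1.    ] jawyaw rel rig 40.01875615013109 F [0.5657 0.2923 0.8908] M [-0.0015 -0.0133  0.0521] open 0.08527040734122693 q [ 0.2132 -0.1099  1.6812  0.0001  1.5696 -0.3536]
(array([ 0.0108,  0.1209, -0.0037]), np.float64(0.0003273565747858864))
```

Request:
step_arm(
  targets=[0.011, 0.121, 0, 0, 0.011, 0.121, 0, 0, 0.011, 0.121, 0, 0, 0.011, 0.121, 0, 0, 0.011, 0.121, 0, 0, 0.011, 0.121, 0.03, 0],
)

```text
t: 2.5
tool_pos: [0.6125, 0.0957, 0.2635]
tool_rot: [3.014, 0.877, 0.02]
contact_force: [1.2, -0.5, 0.7]
opening: 0.0851
```

Run:
```python
from h import *
W=w(s,[0,.11,.183])[0]
stat();print(to([W[0],W[1],.160],40))
for n in("side","top"):
    p=imaging.get_image(n);im=cv2.cvtColor(p["color"],cv2.COLOR_RGB2BGR)
    cv2.imwrite(f"pics/a_{n}.png",cv2.resize(im[110:240,190:360],None,fx=4,fy=4,interpolation=cv2.INTER_CUBIC))
```

```text
t 2.5 pos [0.6125 0.0957 0.2635] z [ 0.0131  0.0013 -0.9999] jawyaw rel rig 39.98424739901444 F [ 1.176  -0.5335  0.6617] M [-0.0076 -0.02    0.0419] open 0.08507611510307068 q [ 0.0347  0.0151  1.598   0.0008  1.5154 -0.5316]
(array([-0.0044, -0.0024,  0.1034]), np.float64(-0.00027493475295070624))
```

View pics/a_side.png

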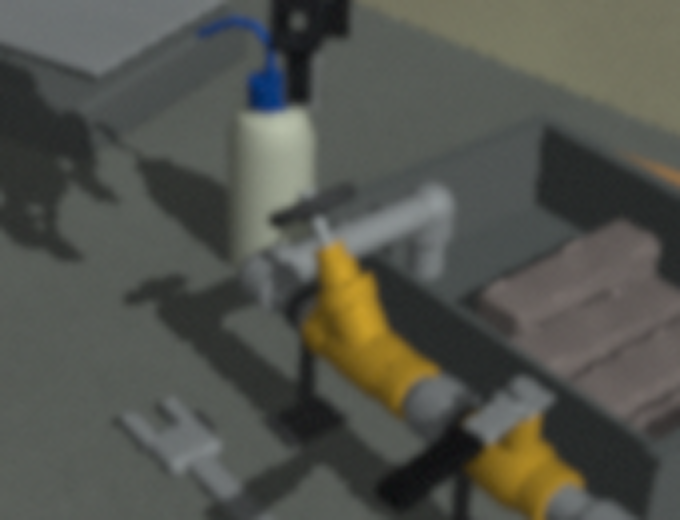

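View pics/a_top.png

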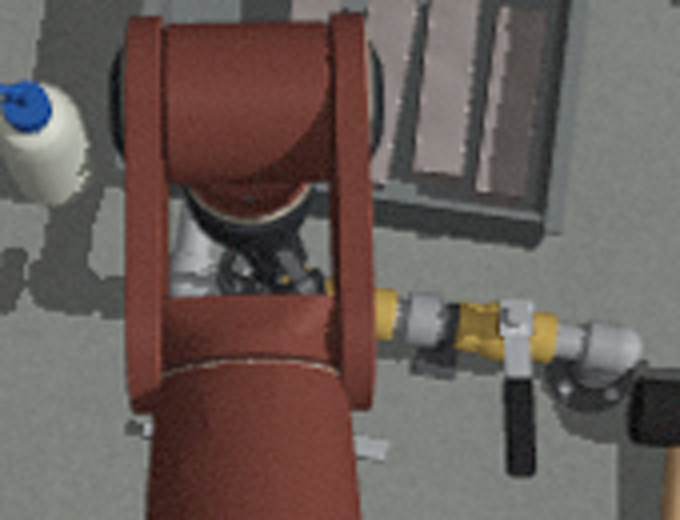

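Request:
step_arm(
  targets=[-0.003, -0.002, 0.03, 0, -0.003, -0.002, 0.06, 0, -0.003, -0.002, 0.09, 0, -0.004, -0.002, 0.103, 0, -0.004, -0.002, 0.103, 0, -0.004, -0.002, 0.103, 0],
)

```text
t: 3.1
tool_pos: [0.601, 0.0966, 0.1493]
tool_rot: [-3.013, -0.881, 0.012]
contact_force: [0.4, -0.3, 1.0]
opening: 0.085
```

Run:
```python
from h import *
W=w(s,[0,.11,.183])[0]
stat();print(to([W[0],W[1],.160],40))
for n in("side",):
    p=imaging.get_image(n);im=cv2.cvtColor(p["color"],cv2.COLOR_RGB2BGR)
    cv2.imwrite(f"pics/b_{n}.png",cv2.resize(im[110:240,190:360],None,fx=4,fy=4,interpolation=cv2.INTER_CUBIC))
```

```text
t 3.1 pos [0.601  0.0966 0.1493] z [-0.0078  0.0004 -1.    ] jawyaw rel rig 40.126975569714936 F [ 0.3671 -0.3128  0.951 ] M [-0.006  -0.0074 -0.0385] open 0.08498648950366196 q [ 0.0368  0.0823  1.7218  0.0007  1.3452 -0.5321]
(array([ 0.006 ,  0.0051, -0.0107]), np.float64(0.002216141761121282))
```

View pics/b_side.png

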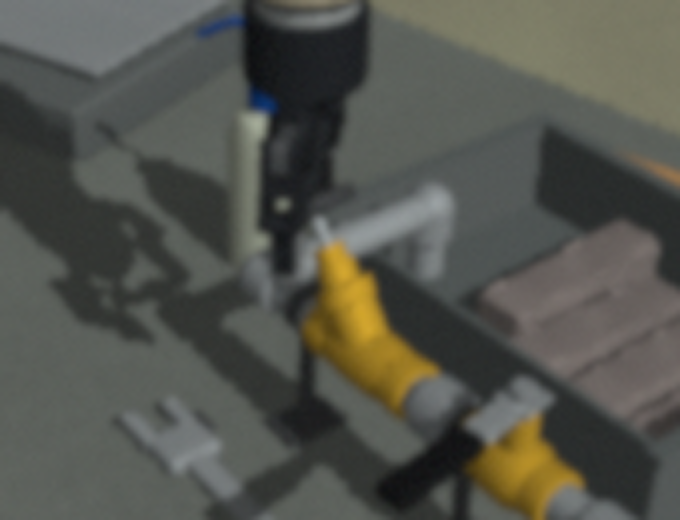

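Request:
step_arm(
  targets=[0.006, 0.005, -0.009, 0, 0.006, 0.005, -0.009, 0, 0.006, 0.005, -0.009, 0],
)

```text
t: 3.4
tool_pos: [0.612, 0.0957, 0.1636]
tool_rot: [-3.015, -0.881, -0.002]
contact_force: [0.7, 0.0, -0.6]
opening: 0.0851
```

Run:
```python
from h import *
W=w(s,[0,.11,.183])[0]
p=imaging.get_image("side")
stat();print(to([W[0],W[1],.160],40))
```

```text
t 3.45 pos [0.6111 0.0956 0.1623] z [-0.0009  0.0007 -1.    ] jawyaw rel rig 40.11335123102788 F [-0.2297 -0.3801 -0.5929] M [-0.0261  0.0445  0.0215] open 0.08494387966329627 q [ 0.0346  0.0888  1.6922  0.0007  1.3614 -0.5341]
(array([-0.002 , -0.0012,  0.0023]), np.float64(0.001978352192625099))
```

Now I'll close the gripper on the rim and see whether it is centred.

Request:
step_arm(
  targets=[-0.002, -0.001, 0.002, 0, -0.002, -0.001, 0.002, 0, -0.002, -0.001, 0.002, 0, -0.002, -0.001, 0.002, 0, -0.002, -0.001, 0.002, 0, -0.002, -0.001, 0.002, 0],
  grip=0.03,
  force=50,
)

```text
t: 3.95
tool_pos: [0.6091, 0.0957, 0.1613]
tool_rot: [-3.014, -0.882, -0.0]
contact_force: [-3.4, 0.7, 5.9]
opening: 0.0542
```

Run:
```python
from h import *
W=w(s,[0,.11,.183])[0]
stat();print(to([W[0],W[1],.160],40))
```

```text
t 3.95 pos [0.6091 0.0957 0.1613] z [-0.0001  0.0013 -1.    ] jawyaw rel rig 40.14582477787823 F [-3.3748  0.6683  5.9192] M [ 0.3729 -0.0703  0.2888] open 0.05419583852078909 q [ 0.0346  0.0844  1.6987  0.0013  1.3585 -0.5348]
(array([-0.0003,  0.    ,  0.0013]), np.float64(0.0025451225049644144))
```

Request:
step_arm(
  targets=[0, 0, 0, 0.05, 0, 0, 0, 0.1, 0, 0, 0, 0.15, 0, 0, 0, 0.2, 0, 0, 0, 0.25, 0, 0, 0, 0.3, 0, 0, 0, 0.35],
)

```text
t: 4.53
tool_pos: [0.6095, 0.0927, 0.1596]
tool_rot: [3.116, 0.349, 0.003]
contact_force: [-4.6, -10.7, -4.6]
opening: 0.0544
```

Run:
```python
from h import *
W=w(s,[0,.11,.183])[0]
stat();print(to([W[0],W[1],.160],40))
```

```text
t 4.5333 pos [0.6095 0.0927 0.1596] z [ 0.0028 -0.0062 -1.    ] jawyaw rel rig 20.31787647055914 F [ -4.6105 -10.7105  -4.6242] M [-1.0075 -2.5419  2.6761] open 0.054372636207283255 q [ 0.0332  0.085   1.7011 -0.0064  1.3529 -0.1884]
(array([-0.0001, -0.0029, -0.0005]), np.float64(-0.3435178593729902))
```

Request:
step_arm(
  targets=[0, -0.001, 0, 0.05, 0, -0.002, 0, 0.1, 0, -0.003, 0, 0.15, 0, -0.003, 0, 0.2, 0, -0.003, 0, 0.25, 0, -0.003, 0, 0.3, 0, -0.003, 0, 0.35],
  force=30,
)

```text
t: 5.12
tool_pos: [0.6079, 0.0873, 0.1562]
tool_rot: [3.109, -0.187, 0.005]
contact_force: [-6.6, -28.3, -9.1]
opening: 0.0544
```

Run:
```python
from h import *
W=w(s,[0,.11,.183])[0]
stat();print(to([W[0],W[1],.160],0))
for n in("side","top"):
    p=imaging.get_image(n);im=cv2.cvtColor(p["color"],cv2.COLOR_RGB2BGR)
    cv2.imwrite(f"pics/c_{n}.png",cv2.resize(im[130:200,220:310],None,fx=8,fy=8,interpolation=cv2.INTER_CUBIC))
```

```text
t 5.1167 pos [0.6079 0.0873 0.1562] z [ 0.0017 -0.0276 -0.9996] jawyaw rel rig 0.6436736186202573 F [ -6.6192 -28.3107  -9.0618] M [-4.7262 -1.8675  2.3655] open 0.05439195928818985 q [ 0.0342  0.0851  1.707  -0.0283  1.3488  0.1608]
(array([ 0.    , -0.0082, -0.004 ]), np.float64(0.011234223953149769))
```

View pics/c_side.png

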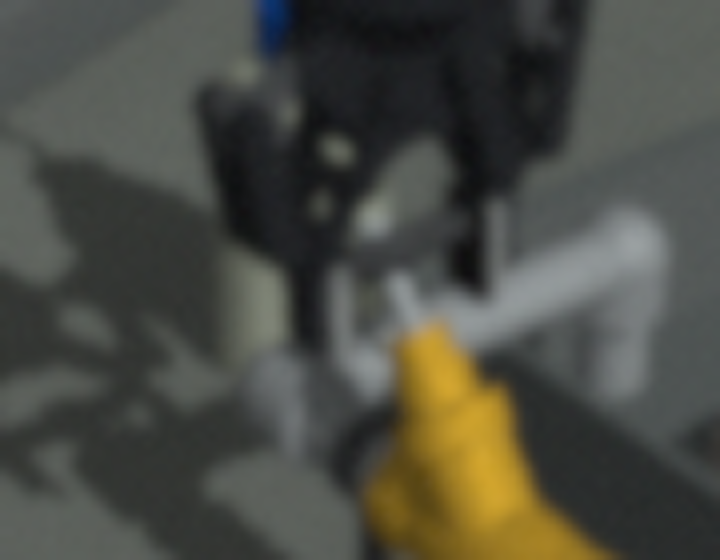

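View pics/c_top.png

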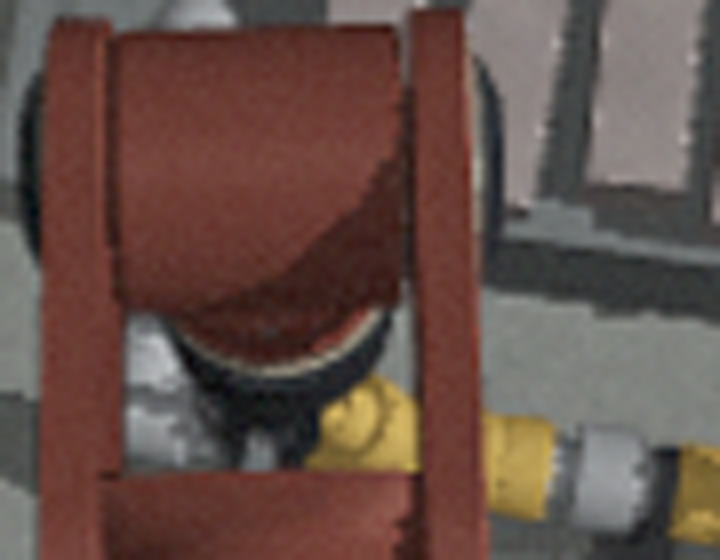

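Request:
step_arm(
  targets=[0, -0.004, 0, 0, 0, -0.008, -0.004, 0, 0, -0.008, -0.004, 0, 0, -0.008, -0.004, 0.01, 0, -0.008, -0.004, 0.01],
  grip=0.08,
)

```text
t: 5.63
tool_pos: [0.609, 0.0955, 0.1603]
tool_rot: [3.109, -0.208, 0.004]
contact_force: [0.8, -0.2, 0.7]
opening: 0.0804
```

Run:
```python
from h import *
W=w(s,[0,.11,.183])[0]
stat();print(to([W[0],W[1],.160],0))
for n in("side","top"):
    p=imaging.get_image(n);im=cv2.cvtColor(p["color"],cv2.COLOR_RGB2BGR)
    cv2.imwrite(f"pics/d_{n}.png",cv2.resize(im[130:200,220:310],None,fx=8,fy=8,interpolation=cv2.INTER_CUBIC))
```

```text
t 5.6333 pos [0.609  0.0955 0.1603] z [ 0.0011 -0.0262 -0.9997] jawyaw rel rig -0.1257642370973044 F [ 0.7696 -0.2337  0.7493] M [ 0.0307 -0.0248  0.0017] open 0.0803589120539215 q [ 0.0468  0.0874  1.6975 -0.0268  1.3569  0.1863]
(array([-0.0002, -0.    ,  0.0003]), np.float64(-0.002195000018606841))
```

View pics/d_side.png

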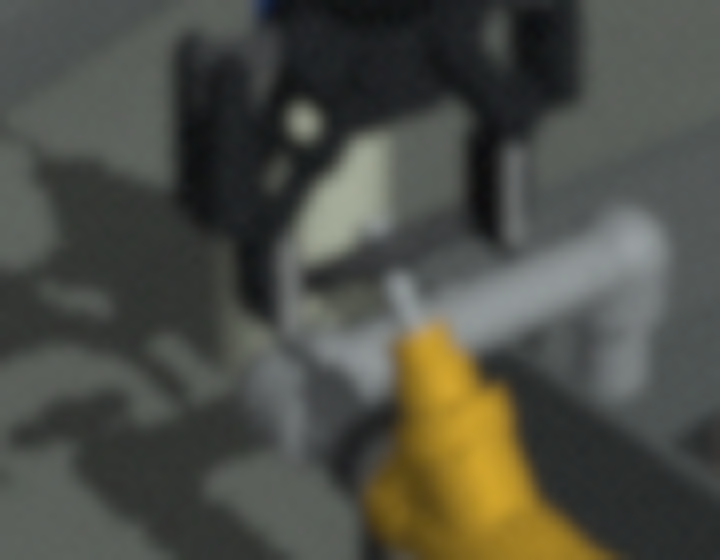

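Request:
step_arm(
  targets=[0, 0, 0, 0, 0, 0, 0, 0, 0, 0, 0, 0, 0, 0, 0, 0],
  grip=0.04,
  force=30,
)

```text
t: 6.07
tool_pos: [0.6087, 0.0956, 0.1607]
tool_rot: [3.109, -0.207, 0.003]
contact_force: [-2.6, 1.2, 4.3]
opening: 0.0589
```

Run:
```python
from h import *
W=w(s,[0,.11,.183])[0]
stat();print(to([W[0],W[1],.160],0))
```

```text
t 6.0667 pos [0.6087 0.0956 0.1607] z [ 0.0004 -0.0259 -0.9997] jawyaw rel rig -0.09510467854372909 F [-2.6356  1.1963  4.3172] M [ 0.1994  0.5984 -0.0191] open 0.05885428066617747 q [ 0.0469  0.0869  1.6974 -0.0265  1.3583  0.1858]
(array([0.0001, 0.0001, 0.0007]), np.float64(-0.001659889774638934))
```

Request:
step_arm(
  targets=[0, 0, 0, 0.06, 0, 0, 0, 0.12, 0, 0, 0, 0.18, 0, 0, 0, 0.24, 0, 0, 0, 0.3, 0, 0, 0, 0.35],
)

```text
t: 6.57
tool_pos: [0.6087, 0.0956, 0.1604]
tool_rot: [3.025, -0.746, 0.01]
contact_force: [-0.0, 0.1, 0.8]
opening: 0.0582
```

Run:
```python
from h import *
W=w(s,[0,.11,.183])[0]
stat();print(to([W[0],W[1],.160],-40))
```

```text
t 6.5667 pos [0.6087 0.0956 0.1604] z [ 0.0003 -0.0265 -0.9997] jawyaw rel rig -20.16959524044861 F [-0.0056  0.1207  0.8467] M [0.0145 0.2549 0.8714] open 0.058194569623085834 q [ 0.0471  0.087   1.6977 -0.027   1.3579  0.5365]
(array([ 0.0002, -0.0001,  0.0004]), np.float64(0.34610585505732616))
```

Request:
step_arm(
  targets=[0, 0, 0, 0.06, 0, 0, 0, 0.12, 0, 0, 0, 0.18, 0, 0, 0, 0.24, 0, 0, 0, 0.3, 0, 0, 0, 0.35],
)

```text
t: 7.07
tool_pos: [0.6098, 0.0966, 0.1607]
tool_rot: [2.853, -1.265, 0.021]
contact_force: [4.3, 3.0, -1.0]
opening: 0.0557
```

Run:
```python
from h import *
stat()
```

```text
t 7.0667 pos [0.6098 0.0966 0.1607] z [ 0.0037 -0.0244 -0.9997] jawyaw rel rig -40.285227665673325 F [ 4.2937  2.9765 -0.9938] M [ 0.6324 -0.1566  0.9076] open 0.055658326707120516 q [ 0.0478  0.0874  1.6968 -0.0251  1.3549  0.888 ]
```

Request:
step_arm(
  targets=[0, 0, 0, 0, 0, 0, 0, 0, 0, 0, 0, -0.12, 0, 0, 0, -0.24, 0, 0, 0, -0.36, 0, 0, 0, -0.48, 0, 0, 0, -0.6, 0, 0, 0, -0.7, 0, 0, 0, -0.7, 0, 0, 0, -0.7],
  grip=0.075,
)

```text
t: 7.9
tool_pos: [0.6097, 0.0964, 0.1604]
tool_rot: [3.11, -0.213, 0.008]
contact_force: [0.4, 0.2, 0.3]
opening: 0.0749
```

Run:
```python
from h import *
W=w(s,[0,.11,.183])[0]
stat();print(to([W[0],W[1],.160],0))
```

```text
t 7.9 pos [0.6097 0.0964 0.1604] z [ 0.0036 -0.0246 -0.9997] jawyaw rel rig -0.30897882638459667 F [0.4214 0.2229 0.3241] M [0.0064 0.0247 0.0281] open 0.07486020158148003 q [ 0.0476  0.0874  1.6971 -0.0253  1.3547  0.19  ]
(array([-0.0008,  0.001 ,  0.0005]), np.float64(-0.005392697839359251))
```

Request:
step_arm(
  targets=[-0.001, 0.001, 0, 0, -0.001, 0.001, 0, 0, -0.001, 0.001, 0, 0, -0.001, 0.001, 0, 0, -0.001, 0.001, 0, 0.05, -0.001, 0.001, 0, 0.1, -0.001, 0.001, 0, 0.15, -0.001, 0.001, 0, 0.2],
  grip=0.04,
  force=80,
)

```text
t: 8.57
tool_pos: [0.6086, 0.0952, 0.1611]
tool_rot: [3.073, -0.518, 0.012]
contact_force: [-0.2, -0.9, 4.5]
opening: 0.0569
```

Run:
```python
from h import *
W=w(s,[0,.11,.183])[0]
stat();print(to([W[0],W[1],.160],0))
```

```text
t 8.5667 pos [0.6086 0.0952 0.1611] z [ 0.0036 -0.0263 -0.9996] jawyaw rel rig -11.584378066798976 F [-0.2276 -0.9063  4.511 ] M [-0.2854  0.5313  3.1498] open 0.0568944515856134 q [ 0.0465  0.0841  1.6995 -0.0271  1.3557  0.3862]
(array([ 0.0001, -0.0004,  0.0011]), np.float64(-0.20218553906145775))
```

Request:
step_arm(
  targets=[0, 0, 0, 0.04, 0, 0, 0, 0.08, 0, 0, 0, 0.12, 0, 0, 0, 0.12, 0, 0, 0, 0.12],
)

```text
t: 8.98
tool_pos: [0.6087, 0.0954, 0.1613]
tool_rot: [3.038, -0.694, 0.015]
contact_force: [0.7, -0.1, 2.8]
opening: 0.0565
```

Run:
```python
from h import *
stat()
```

```text
t 8.9833 pos [0.6087 0.0954 0.1613] z [ 0.0037 -0.027  -0.9996] jawyaw rel rig -18.188092027570484 F [ 0.7345 -0.0532  2.8234] M [0.0426 0.4935 2.1958] open 0.056465960616922085 q [ 0.0471  0.0842  1.6992 -0.0278  1.3559  0.5022]
```

Request:
step_arm(
  targets=[0, 0, 0, 0, 0, 0, 0, 0, 0, 0, 0, 0, 0, 0, -0.04, 0, 0, 0, -0.08, 0, 0, 0, -0.11, 0, 0, 0, -0.11, 0],
  grip=0.082,
)

```text
t: 9.57
tool_pos: [0.6117, 0.0985, 0.2807]
tool_rot: [3.041, -0.697, 0.036]
contact_force: [0.4, 0.4, 1.3]
opening: 0.0821
```

Run:
```python
from h import *
stat(); print(to([.38,.06,.275],0))
```

```text
t 9.5667 pos [0.6117 0.0985 0.2807] z [ 0.018  -0.026  -0.9995] jawyaw rel rig -18.27470863179974 F [0.418  0.3623 1.3068] M [-0.006   0.0425 -0.0455] open 0.08214276702331465 q [ 0.0518  0.0067  1.5782 -0.0269  1.54    0.5032]
(array([-0.1919,  0.1355,  0.0025]), np.float64(-0.31895383546753364))
```

Request:
step_arm(
  targets=[-0.03, 0.02, 0, -0.05, -0.19, 0.135, 0, -0.32, -0.19, 0.135, 0, -0.32, -0.19, 0.135, 0, -0.32, -0.19, 0.135, 0, -0.32, -0.19, 0.135, 0, -0.32, -0.19, 0.135, 0, -0.32, -0.19, 0.135, 0, -0.32],
)

```text
t: 10.23
tool_pos: [0.3813, 0.0596, 0.2777]
tool_rot: [3.11, -0.206, 0.035]
contact_force: [0.0, 0.9, -0.5]
opening: 0.0822
```

```bash
cat >> h.py <<'E'
def unwrap(p,off=0.0):
    """wheel face rectified: 300x300, x=rig x right, y up=e2"""
    N=300;g=(np.arange(N)-N/2+.5)/(N/2)*.034
    X,Y=np.meshgrid(g,-g);a=np.radians(38)
    e1=np.array([1,0,0]);n=np.array([0,np.sin(a),np.cos(a)]);e2=np.cross(n,e1)
    pts=np.array([0,.11,.183])+off*n+X[...,None]*e1+Y[...,None]*e2
    uv=proj(p,w(s,pts.reshape(-1,3))).reshape(N,N,2).astype(np.float32)
    return cv2.remap(cv2.cvtColor(p["color"],cv2.COLOR_RGB2BGR),uv[...,0],uv[...,1],cv2.INTER_CUBIC)
E
python3 - <<'E'
from h import *
stat()
P=np.load("P0.npy",allow_pickle=True).item()
p=imaging.get_image("top");np.save("P1.npy",{"top":p},allow_pickle=True)
a=unwrap(P["top"],.004);b=unwrap(p,.004)
cv2.imwrite("pics/un1.png",np.hstack([a,b]))
im=cv2.cvtColor(p["color"],cv2.COLOR_RGB2BGR)
cv2.imwrite("pics/e_top.png",cv2.resize(im[100:300,170:400],None,fx=3,fy=3,interpolation=cv2.INTER_CUBIC))
E
```

```text
t 10.2333 pos [0.3813 0.0596 0.2777] z [ 0.0209 -0.0259 -0.9994] jawyaw rel rig -0.023707786528290475 F [ 0.004   0.8569 -0.504 ] M [-0.0221 -0.0238 -0.0326] open 0.08215086892598145 q [-0.0198 -0.6048  2.0713 -0.0255  1.6537  0.1101]
```

View pics/un1.png

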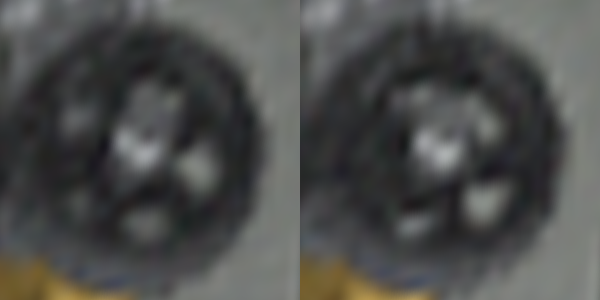

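View pics/e_top.png

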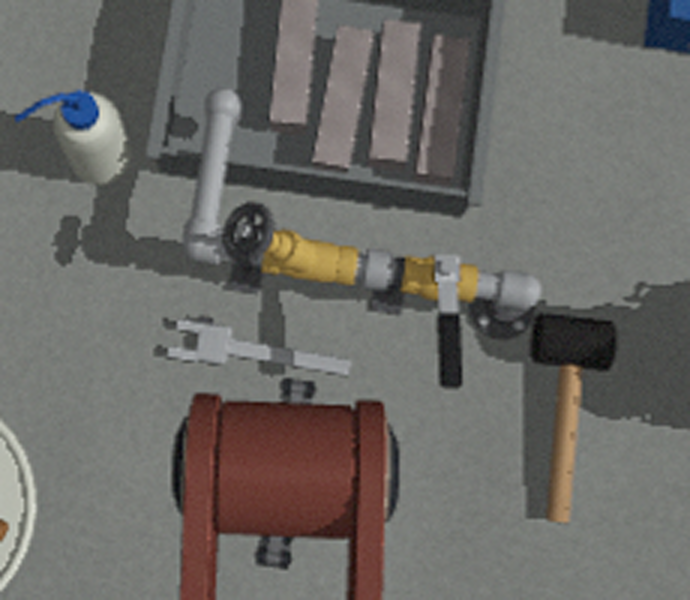

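Run:
```python
from h import *
W=w(s,[0,.11,.183])[0]
print(to([W[0],W[1],.28],0));print(to([W[0],W[1],.16],0))
```

```text
(array([ 0.2201, -0.0654,  0.0014]), np.float64(-4.1569679988029407e-05))
(array([ 0.2173, -0.0681,  0.1213]), np.float64(-4.1569679988029407e-05))
```

Request:
step_arm(
  targets=[0.03, -0.01, 0, 0, 0.22, -0.065, 0, 0, 0.22, -0.065, 0, 0, 0.22, -0.065, 0, 0, 0.22, -0.065, 0, 0, 0.22, -0.065, 0, 0, 0.22, -0.065, 0, 0, 0.22, -0.065, 0, 0, 0.219, -0.066, 0.04, 0, 0.218, -0.067, 0.08, 0, 0.217, -0.068, 0.118, 0, 0.217, -0.068, 0.121, 0],
)

```text
t: 11.28
tool_pos: [0.6027, 0.0952, 0.151]
tool_rot: [3.109, -0.205, 0.01]
contact_force: [-1.5, 0.3, -1.3]
opening: 0.082
```

Run:
```python
from h import *
W=w(s,[0,.11,.183])[0]
stat();print(to([W[0],W[1],.16],0))
```

```text
t 11.2833 pos [0.6027 0.0952 0.151 ] z [ 0.0047 -0.0264 -0.9996] jawyaw rel rig -0.017106835473169855 F [-1.4529  0.2502 -1.261 ] M [-0.0435  0.1074  0.017 ] open 0.08200123841108 q [ 0.047   0.0791  1.7225 -0.0273  1.3366  0.1853]
(array([ 0.0061, -0.0009, -0.009 ]), np.float64(-0.0002985706036038316))
```

Request:
step_arm(
  targets=[0.005, -0.001, -0.008, 0, 0.005, -0.001, -0.008, 0, 0.005, -0.001, -0.008, 0, 0.005, -0.001, -0.008, 0],
)

```text
t: 11.62
tool_pos: [0.6098, 0.0958, 0.1629]
tool_rot: [3.109, -0.206, 0.019]
contact_force: [-0.7, -0.6, 0.5]
opening: 0.0822
```

Run:
```python
from h import *
W=w(s,[0,.11,.183])[0]
stat();print(to([W[0],W[1],.16],0))
```

```text
t 11.6167 pos [0.6098 0.0958 0.1629] z [ 0.0107 -0.0262 -0.9996] jawyaw rel rig -0.018746461643562612 F [-0.7309 -0.5948  0.535 ] M [ 0.0397 -0.0259 -0.0274] open 0.0822173489158737 q [ 0.0476  0.0809  1.6999 -0.0273  1.3514  0.1854]
(array([-0.001 ,  0.0004,  0.0029]), np.float64(-0.00032718747877891197))
```

Close at 30 N, then roll the first counterclockwise stroke.

Request:
step_arm(
  targets=[-0.001, 0, 0.002, 0, -0.001, 0, 0.002, 0, -0.001, 0, 0.002, 0, -0.001, 0, 0.002, 0, -0.001, 0, 0.002, 0, -0.001, 0, 0.002, -0.06, -0.001, 0, 0.002, -0.12, -0.001, 0, 0.002, -0.18, -0.001, 0, 0.002, -0.24, -0.001, 0, 0.002, -0.3, -0.001, 0, 0.002, -0.35],
  grip=0.04,
  force=30,
)

```text
t: 12.53
tool_pos: [0.609, 0.0954, 0.1626]
tool_rot: [3.096, 0.339, 0.012]
contact_force: [-1.2, -0.5, 4.9]
opening: 0.0579
```

Run:
```python
from h import *
stat()
```

```text
t 12.5333 pos [0.609  0.0954 0.1626] z [ 0.0107 -0.0265 -0.9996] jawyaw rel rig 20.040451963720507 F [-1.1552 -0.4964  4.9312] M [-0.1636  0.9724 -0.7839] open 0.057897493620372824 q [ 0.0471  0.0792  1.7022 -0.0276  1.3509 -0.1652]
```

Request:
step_arm(
  targets=[0, 0, 0, -0.06, 0, 0, 0, -0.12, 0, 0, 0, -0.18, 0, 0, 0, -0.24, 0, 0, 0, -0.3, 0, 0, 0, -0.36, 0, 0, 0, -0.42, 0, 0, 0, -0.45, 0, 0, 0, -0.45],
)

```text
t: 13.28
tool_pos: [0.6086, 0.0961, 0.1639]
tool_rot: [2.942, 1.022, 0.002]
contact_force: [-5.9, 2.3, 4.4]
opening: 0.0545
```

Run:
```python
from h import *
W=w(s,[0,.11,.183])[0]
stat()
print(to([W[0],W[1],.16],0))
```

```text
t 13.2833 pos [0.6086 0.0961 0.1639] z [ 0.01   -0.0252 -0.9996] jawyaw rel rig 45.857202397598506 F [-5.864   2.262   4.3991] M [0.4184 0.7752 0.0706] open 0.05450058317889952 q [ 0.0476  0.0777  1.7016 -0.0262  1.3536 -0.6157]
(array([-0.0001,  0.0006,  0.0039]), np.float64(0.8003591675915317))
```

Release, roll back, regrip and do the second stroke.

Request:
step_arm(
  targets=[0, 0, 0, 0, 0, 0, 0.002, 0, 0, 0, 0.003, 0.12, 0, 0, 0.003, 0.24, 0, 0, 0.003, 0.36, 0, 0, 0.003, 0.48, 0, 0, 0.003, 0.6, 0, 0, 0.003, 0.72, 0, 0, 0.003, 0.8, 0, 0, 0.003, 0.8, 0, 0, 0.003, 0.8],
  grip=0.075,
)

```text
t: 14.2
tool_pos: [0.6088, 0.0958, 0.1607]
tool_rot: [3.11, -0.202, 0.019]
contact_force: [0.0, -0.4, 0.6]
opening: 0.0746
```

Request:
step_arm(
  targets=[0, 0, 0, 0, 0, 0, 0, 0, 0, 0, 0, 0, 0, 0, 0, 0, 0, 0, 0, 0, 0, 0, 0, -0.08, 0, 0, 0, -0.16, 0, 0, 0, -0.24, 0, 0, 0, -0.32, 0, 0, 0, -0.4, 0, 0, 0, -0.48, 0, 0, 0, -0.56],
  grip=0.04,
)

```text
t: 15.2
tool_pos: [0.6087, 0.0961, 0.1612]
tool_rot: [3.043, 0.669, 0.007]
contact_force: [-1.1, 0.9, 2.3]
opening: 0.0568
```

Request:
step_arm(
  targets=[0, 0, 0, -0.08, 0, 0, 0, -0.16, 0, 0, 0, -0.24, 0, 0, 0, -0.24, 0, 0, 0, -0.24],
)

```text
t: 15.62
tool_pos: [0.6084, 0.0962, 0.1616]
tool_rot: [2.942, 1.027, 0.001]
contact_force: [-4.1, -1.5, 4.5]
opening: 0.0547
```

Run:
```python
from h import *
W=w(s,[0,.11,.183])[0]
stat()
print(to([W[0],W[1],.16],0))
```

```text
t 15.6167 pos [0.6084 0.0962 0.1616] z [ 0.0091 -0.024  -0.9997] jawyaw rel rig 46.00932743742682 F [-4.1373 -1.484   4.462 ] M [0.1896 0.517  0.2072] open 0.05467884069743796 q [ 0.0473  0.0799  1.7031 -0.025   1.3508 -0.6189]
(array([-0.0001,  0.0008,  0.0017]), np.float64(0.8030142504112633))
```

Request:
step_arm(
  targets=[0, 0, 0, 0, 0, 0, 0, 0, 0, 0, 0, 0.05, 0, 0, -0.04, 0.1, 0, 0, -0.08, 0.2, 0, 0, -0.11, 0.3, 0, 0, -0.11, 0.42, 0, 0, -0.11, 0.54, 0, 0, -0.11, 0.66, 0, 0, -0.11, 0.78, 0, 0, -0.11, 0.8, 0, 0, -0.11, 0.8],
  grip=0.082,
)

```text
t: 16.62
tool_pos: [0.6075, 0.0989, 0.2712]
tool_rot: [3.112, -0.198, 0.016]
contact_force: [-0.2, 0.1, -0.3]
opening: 0.0822
```

Request:
step_arm(
  targets=[-0.03, 0, 0, 0, -0.22, 0, 0, 0, -0.22, 0, 0, 0, -0.22, 0, 0, 0, -0.22, 0, 0, 0, -0.22, 0, 0, 0, -0.22, 0, 0, 0],
)

```text
t: 17.2
tool_pos: [0.3863, 0.1273, 0.2685]
tool_rot: [3.113, -0.192, 0.018]
contact_force: [0.6, -0.0, 0.7]
opening: 0.0824
```

Run:
```python
from h import *
stat()
P=np.load("P0.npy",allow_pickle=True).item();P1=np.load("P1.npy",allow_pickle=True).item()
p=imaging.get_image("top");np.save("P2.npy",{"top":p},allow_pickle=True)
L=[unwrap(x,.004) for x in(P["top"],P1["top"],p)]
cv2.imwrite("pics/un2.png",cv2.resize(np.hstack(L),(800,267)))
# frozen-bg free: angular profile of brightness in the hole band
for c in [(0,0)]:
  for x in L:
    g=cv2.cvtColor(x,cv2.COLOR_BGR2GRAY).astype(np.float32)
    for cx,cy in ((140,145),(145,148)):
        pol=cv2.warpPolar(g,(150,360),(cx,cy),150,cv2.WARP_POLAR_LINEAR)
        print((cx,cy),[int(v) for v in pol[:,50:75].mean(1).reshape(24,15).mean(1)])
```

```text
t 17.2 pos [0.3863 0.1273 0.2685] z [ 0.0099 -0.0235 -0.9997] jawyaw rel rig 0.5052523875209075 F [ 0.6302 -0.0464  0.7164] M [ 0.0524  0.0239 -0.0201] open 0.08241569929131219 q [ 0.1522 -0.529   2.0386 -0.0248  1.6258  0.2737]
(140, 145) [90, 120, 84, 41, 42, 54, 48, 40, 39, 40, 35, 37, 55, 79, 64, 44, 38, 51, 68, 63, 72, 48, 35, 49]
(145, 148) [90, 115, 86, 43, 42, 61, 58, 40, 41, 40, 33, 35, 47, 69, 60, 40, 42, 64, 72, 67, 65, 40, 37, 56]
(140, 145) [45, 35, 65, 111, 76, 39, 49, 40, 41, 41, 44, 43, 42, 41, 53, 71, 74, 64, 52, 51, 74, 75, 85, 67]
(145, 148) [42, 38, 76, 121, 99, 40, 51, 45, 40, 41, 43, 42, 40, 42, 57, 78, 86, 66, 54, 60, 73, 72, 74, 52]
(140, 145) [88, 46, 39, 59, 75, 51, 38, 45, 39, 40, 40, 41, 44, 45, 40, 48, 76, 72, 69, 57, 45, 54, 75, 104]
(145, 148) [70, 41, 39, 68, 91, 68, 37, 44, 41, 39, 41, 40, 41, 42, 40, 57, 88, 75, 71, 52, 44, 58, 70, 98]
```

View pics/un2.png

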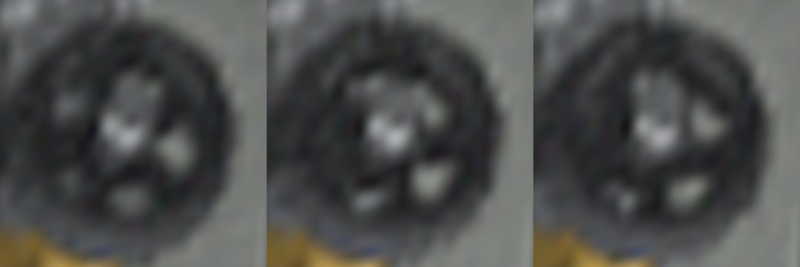

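```bash
cat >> h.py <<'E'
def spoke(p,off=0.0,c=None,rng=(-70,190)):
    x=unwrap(p,off);g=cv2.cvtColor(x,cv2.COLOR_BGR2GRAY).astype(np.float32);out=[]
    for r0,r1 in((45,65),(52,72)):
        pol=cv2.warpPolar(g,(150,720),c,150,cv2.WARP_POLAR_LINEAR)[:,r0:r1].mean(1)
        a=(np.arange(720)/2+180)%360-180  # cw degrees
        a2=np.where(a<-160,a+360,a);m=(a2>rng[0])&(a2<rng[1])
        A=np.radians(a2[m]);y=np.log(np.maximum(pol[m],20))
        B=np.c_[np.ones_like(A),A,A**2,np.cos(5*A),np.sin(5*A)]
        k=np.linalg.lstsq(B,y,rcond=None)[0];out.append(np.degrees(np.arctan2(k[4],k[3]))/5)
        out.append(np.hypot(k[3],k[4]))
    return np.array(out)   # cw phase of the holes, mod 72
E
python3 - <<'E'
from h import *
Q=[np.load(f"P{i}.npy",allow_pickle=True).item()["top"] for i in(0,1,2)]
for off in(0,.004):
  for c in((140,145),(145,148),(138,140),(142,152)):
    for rng in((-70,190),(-80,130)):
      r=[spoke(q,off,c,rng) for q in Q];print(off,c,rng,[x[[0,2]].round(0) for x in r],"seat cw",((r[1]-r[0])[[0,2]]%72).round(0),"ccw since",((r[1]-r[2])[[0,2]]%72).round(0),"amp",r[2][[1,3]])
E
```

```text
0 (140, 145) (-70, 190) [array([8., 7.]), array([-34., -34.]), array([-17., -19.])] seat cw [30. 31.] ccw since [55. 57.] amp [0.2855 0.4098]
0 (140, 145) (-80, 130) [array([8., 7.]), array([-34., -34.]), array([-17., -19.])] seat cw [30. 31.] ccw since [55. 57.] amp [0.3325 0.46  ]
0 (145, 148) (-70, 190) [array([8., 8.]), array([-34., -34.]), array([-18., -19.])] seat cw [30. 30.] ccw since [56. 57.] amp [0.3346 0.4265]
0 (145, 148) (-80, 130) [array([7., 7.]), array([-34., -34.]), array([-18., -19.])] seat cw [31. 31.] ccw since [56. 57.] amp [0.3983 0.4814]
0 (138, 140) (-70, 190) [array([12., 10.]), array([-30., -31.]), array([-14., -17.])] seat cw [30. 31.] ccw since [56. 57.] amp [0.2145 0.3371]
0 (138, 140) (-80, 130) [array([12., 10.]), array([-30., -32.]), array([-14., -16.])] seat cw [30. 31.] ccw since [56. 56.] amp [0.2485 0.3876]
0 (142, 152) (-70, 190) [array([5., 5.]), array([35., 36.]), array([-20., -21.])] seat cw [30. 31.] ccw since [55. 56.] amp [0.3604 0.4426]
0 (142, 152) (-80, 130) [array([5., 5.]), array([35., 36.]), array([-21., -22.])] seat cw [31. 31.] ccw 
[... 507 characters left out ...]
y([16., 15.]), array([-20., -21.]), array([-9., -8.])] seat cw [36. 35.] ccw since [61. 58.] amp [0.2898 0.3733]
0.004 (138, 140) (-70, 190) [array([29., 26.]), array([-18., -17.]), array([-4., -4.])] seat cw [25. 29.] ccw since [58. 59.] amp [0.1267 0.1727]
0.004 (138, 140) (-80, 130) [array([27., 23.]), array([-21., -19.]), array([-4., -4.])] seat cw [24. 30.] ccw since [55. 57.] amp [0.1537 0.2437]
0.004 (142, 152) (-70, 190) [array([15., 14.]), array([-23., -27.]), array([-11., -12.])] seat cw [34. 31.] ccw since [60. 57.] amp [0.2593 0.3161]
0.004 (142, 152) (-80, 130) [array([13., 12.]), array([-24., -27.]), array([-11., -11.])] seat cw [35. 33.] ccw since [59. 56.] amp [0.324  0.4109]
```

Run:
```python
from h import *
W=w(s,[0,.11,.183])[0]
print(to([W[0],W[1],.27],0));print(to([W[0],W[1],.165],0))
```

```text
(array([0.2229, 0.0041, 0.002 ]), np.float64(0.007925717787896858))
(array([0.2214, 0.0017, 0.107 ]), np.float64(0.007925717787896858))
```

Request:
step_arm(
  targets=[0.03, 0, 0, 0, 0.222, 0.004, 0, 0, 0.222, 0.004, 0, 0, 0.222, 0.004, 0, 0, 0.222, 0.004, 0, 0, 0.222, 0.004, 0, 0, 0.222, 0.004, 0, 0, 0.222, 0.003, 0.03, 0, 0.222, 0.002, 0.06, 0, 0.221, 0.002, 0.09, 0, 0.221, 0.002, 0.105, 0, 0.221, 0.002, 0.105, 0],
)

```text
t: 18.25
tool_pos: [0.6056, 0.0948, 0.1607]
tool_rot: [3.112, -0.192, 0.004]
contact_force: [-0.8, 0.2, -0.5]
opening: 0.0817
```

Request:
step_arm(
  targets=[0, 0, 0, 0, 0, 0, 0, 0],
)

```text
t: 18.42
tool_pos: [0.6059, 0.0947, 0.1608]
tool_rot: [3.111, -0.191, 0.004]
contact_force: [-0.2, 0.2, -0.4]
opening: 0.0819
```

Run:
```python
from h import *
W=w(s,[0,.11,.183])[0]
stat();print(to([W[0],W[1],.161],0))
```

```text
t 18.4167 pos [0.6059 0.0947 0.1608] z [ 0.0012 -0.0244 -0.9997] jawyaw rel rig 0.5136273478563799 F [-0.1541  0.2069 -0.3793] M [0.0418 0.0449 0.0288] open 0.08185962899351605 q [ 0.0449  0.0793  1.7052 -0.025   1.3571  0.1728]
(array([ 0.0028, -0.0012, -0.0002]), np.float64(0.00896448834838015))
```

Three strokes (numbers 3–5), with a regrip between each.

Request:
step_arm(
  targets=[0.003, -0.001, 0, 0, 0.003, -0.001, 0, 0, 0.003, -0.001, 0, 0, 0.003, -0.001, 0, 0, 0.003, -0.001, 0, 0, 0.003, -0.001, 0, -0.08, 0.003, -0.001, 0, -0.16, 0.003, -0.001, 0, -0.24, 0.003, -0.001, 0, -0.32, 0.003, -0.001, 0, -0.4, 0.003, -0.001, 0, -0.48, 0.003, -0.001, 0, -0.56],
  grip=0.04,
  force=30,
)

```text
t: 19.42
tool_pos: [0.6087, 0.0959, 0.1632]
tool_rot: [3.043, 0.681, -0.008]
contact_force: [-5.5, 1.1, 5.5]
opening: 0.0571
```

Request:
step_arm(
  targets=[0, 0, 0, -0.08, 0, 0, 0, -0.16, 0, 0, 0, -0.24, 0, 0, 0, -0.24, 0, 0, 0, -0.24],
)

```text
t: 19.83
tool_pos: [0.6078, 0.0969, 0.1648]
tool_rot: [2.942, 1.044, -0.014]
contact_force: [-7.5, 1.1, 2.9]
opening: 0.0543
```

Request:
step_arm(
  targets=[0, 0, 0, 0, 0, 0, 0, 0, 0, 0, 0, 0.12, 0, 0, 0, 0.24, 0, 0, 0, 0.36, 0, 0, 0, 0.48, 0, 0, 0, 0.6, 0, 0, 0, 0.72, 0, 0, 0, 0.8, 0, 0, 0, 0.8, 0, 0, 0, 0.8],
  grip=0.075,
)

```text
t: 20.75
tool_pos: [0.6084, 0.0968, 0.1656]
tool_rot: [3.115, -0.181, 0.001]
contact_force: [-0.2, -0.6, 0.5]
opening: 0.0749
```

Run:
```python
from h import *
W=w(s,[0,.11,.183])[0]
stat();print(to([W[0],W[1],.161],0))
```

```text
t 20.75 pos [0.6084 0.0968 0.1656] z [-0.0004 -0.0218 -0.9998] jawyaw rel rig 0.8813206351423327 F [-0.2103 -0.579   0.5346] M [0.0123 0.0226 0.0344] open 0.07487487812164295 q [ 0.0469  0.0823  1.6937 -0.0222  1.367   0.1676]
(array([0.0006, 0.0011, 0.0046]), np.float64(0.015381946849001293))
```

Request:
step_arm(
  targets=[0, 0.001, 0.004, 0.01, 0, 0.001, 0.004, 0.01, 0, 0.001, 0.004, 0.01, 0, 0.001, 0.004, 0.01, 0, 0.001, 0.004, 0.01, 0, 0.001, 0.004, -0.07, 0, 0.001, 0.004, -0.15, 0, 0.001, 0.004, -0.23, 0, 0.001, 0.004, -0.31, 0, 0.001, 0.004, -0.39, 0, 0.001, 0.004, -0.47, 0, 0.001, 0.004, -0.55],
  grip=0.04,
)

```text
t: 21.75
tool_pos: [0.6085, 0.096, 0.1622]
tool_rot: [3.048, 0.676, -0.007]
contact_force: [0.1, 1.1, 3.7]
opening: 0.0567
```

Request:
step_arm(
  targets=[0, 0, 0, -0.08, 0, 0, 0, -0.16, 0, 0, 0, -0.24, 0, 0, 0, -0.24, 0, 0, 0, -0.24],
)

```text
t: 22.17
tool_pos: [0.608, 0.0965, 0.163]
tool_rot: [2.946, 1.037, -0.013]
contact_force: [-2.9, 1.7, 6.2]
opening: 0.0545
```

Request:
step_arm(
  targets=[0, 0, 0, 0, 0, 0, 0, 0, 0, 0, 0, 0.12, 0, 0, 0, 0.24, 0, 0, 0, 0.36, 0, 0, 0, 0.48, 0, 0, 0, 0.6, 0, 0, 0, 0.72, 0, 0, 0, 0.8, 0, 0, 0, 0.8, 0, 0, 0, 0.8],
  grip=0.075,
)

```text
t: 23.08
tool_pos: [0.6078, 0.0965, 0.1625]
tool_rot: [3.116, -0.188, -0.002]
contact_force: [0.5, 0.3, 0.6]
opening: 0.0751
```

Run:
```python
from h import *
W=w(s,[0,.11,.183])[0]
stat();print(to([W[0],W[1],.161],0))
```

```text
t 23.0833 pos [0.6078 0.0965 0.1625] z [-0.0024 -0.0196 -0.9998] jawyaw rel rig 0.6178033141511118 F [0.5115 0.2853 0.6108] M [ 0.0559  0.008  -0.0093] open 0.07509639185246984 q [ 0.0455  0.0846  1.6967 -0.0199  1.3637  0.1705]
(array([0.0012, 0.0008, 0.0015]), np.float64(0.01078270196166975))
```

Request:
step_arm(
  targets=[0.001, 0.001, 0.001, 0.01, 0.001, 0.001, 0.001, 0.01, 0.001, 0.001, 0.001, 0.01, 0.001, 0.001, 0.001, 0.01, 0.001, 0.001, 0.001, 0.01, 0.001, 0.001, 0.001, -0.07, 0.001, 0.001, 0.001, -0.15, 0.001, 0.001, 0.001, -0.23, 0.001, 0.001, 0.001, -0.31, 0.001, 0.001, 0.001, -0.39, 0.001, 0.001, 0.001, -0.47, 0.001, 0.001, 0.001, -0.55],
  grip=0.04,
)

```text
t: 24.08
tool_pos: [0.6085, 0.096, 0.162]
tool_rot: [3.052, 0.67, -0.011]
contact_force: [-0.6, 0.6, 2.3]
opening: 0.0571
```

Request:
step_arm(
  targets=[0, 0, 0, -0.08, 0, 0, 0, -0.16, 0, 0, 0, -0.24, 0, 0, 0, -0.24, 0, 0, 0, -0.24],
)

```text
t: 24.5
tool_pos: [0.6082, 0.0963, 0.1626]
tool_rot: [2.952, 1.028, -0.015]
contact_force: [-4.0, 1.9, 5.7]
opening: 0.0544
```

Request:
step_arm(
  targets=[0, 0, 0, 0, 0, 0, 0, 0, 0, 0, 0, 0.05, 0, 0, -0.04, 0.1, 0, 0, -0.08, 0.2, 0, 0, -0.11, 0.3, 0, 0, -0.11, 0.42, 0, 0, -0.11, 0.54, 0, 0, -0.11, 0.66, 0, 0, -0.11, 0.78, 0, 0, -0.11, 0.8, 0, 0, -0.11, 0.8],
  grip=0.082,
)

```text
t: 25.5
tool_pos: [0.6087, 0.0982, 0.2722]
tool_rot: [3.117, -0.2, -0.004]
contact_force: [-0.0, -0.2, 0.1]
opening: 0.0821
```

Request:
step_arm(
  targets=[-0.03, 0, 0, 0, -0.22, 0, 0, 0, -0.22, 0, 0, 0, -0.22, 0, 0, 0, -0.22, 0, 0, 0, -0.22, 0, 0, 0, -0.22, 0, 0, 0],
)

```text
t: 26.08
tool_pos: [0.3877, 0.1269, 0.2726]
tool_rot: [3.118, -0.194, -0.002]
contact_force: [0.5, -0.1, 0.2]
opening: 0.0821
```

Run:
```python
from h import *
stat()
p=imaging.get_image("top");np.save("P3.npy",{"top":p},allow_pickle=True)
Q=[np.load(f"P{i}.npy",allow_pickle=True).item()["top"] for i in(1,2,3)]
for c in((140,145),(145,148),(142,152)):
    r=[spoke(q,0,c) for q in Q];print(c,[x[[0,2]].round(0) for x in r],"ccw since seat",((r[0]-r[2])[[0,2]]%72).round(0))
cv2.imwrite("pics/un3.png",cv2.resize(np.hstack([unwrap(q) for q in Q]),(800,267)))
W=w(s,[0,.11,.183])[0]
print(to([W[0],W[1],.27],0));print(to([W[0],W[1],.165],0))
```

```text
t 26.0833 pos [0.3877 0.1269 0.2726] z [-0.0024 -0.0171 -0.9999] jawyaw rel rig 0.42242299138251693 F [ 0.5336 -0.0652  0.1804] M [-0.0532  0.0113 -0.016 ] open 0.08212855853250724 q [ 0.1451 -0.5189  2.0253 -0.0167  1.6401  0.2681]
(140, 145) [array([-34., -34.]), array([-17., -19.]), array([-33., -33.])] ccw since seat [71. 71.]
(145, 148) [array([-34., -34.]), array([-18., -19.]), array([-32., -32.])] ccw since seat [70. 70.]
(142, 152) [array([35., 36.]), array([-20., -21.]), array([-35., -34.])] ccw since seat [70. 70.]
(array([0.2215, 0.0035, 0.0031]), np.float64(0.006546651802499026))
(array([0.2214, 0.0016, 0.1081]), np.float64(0.006546651802499026))
```

View pics/un3.png

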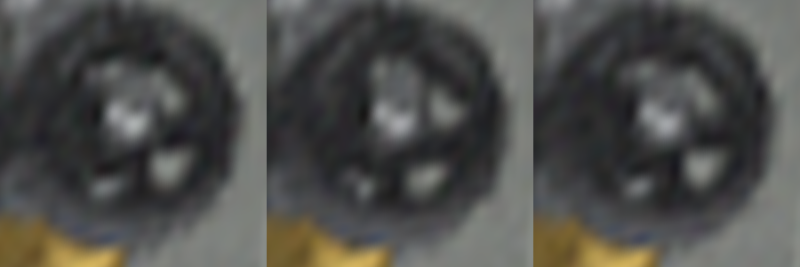

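Request:
step_arm(
  targets=[0.03, 0, 0, 0, 0.221, 0.003, 0, 0, 0.221, 0.003, 0, 0, 0.221, 0.003, 0, 0, 0.221, 0.003, 0, 0, 0.221, 0.003, 0, 0, 0.221, 0.003, 0, 0, 0.221, 0.003, 0.03, 0, 0.221, 0.002, 0.06, 0, 0.221, 0.002, 0.09, 0, 0.221, 0.002, 0.108, 0, 0.221, 0.002, 0.108, 0],
)

```text
t: 27.13
tool_pos: [0.6053, 0.0947, 0.1583]
tool_rot: [3.117, -0.194, -0.017]
contact_force: [-0.4, -0.0, -0.7]
opening: 0.0818
```

Request:
step_arm(
  targets=[0, 0, 0, 0, 0, 0, 0, 0],
)

```text
t: 27.3
tool_pos: [0.6056, 0.0945, 0.1584]
tool_rot: [3.117, -0.193, -0.017]
contact_force: [-0.2, 0.1, -0.4]
opening: 0.0822
```

Run:
```python
from h import *
W=w(s,[0,.11,.183])[0]
stat();print(to([W[0],W[1],.161],0))
```

```text
t 27.3 pos [0.6056 0.0945 0.1584] z [-0.012  -0.0181 -0.9998] jawyaw rel rig 0.43223722478127347 F [-0.241   0.1477 -0.3662] M [ 0.0549 -0.0715  0.0411] open 0.08216399672523231 q [ 0.0415  0.0884  1.6997 -0.018   1.3663  0.1692]
(array([ 0.003 , -0.0013, -0.0027]), np.float64(0.007543962722116104))
```

Request:
step_arm(
  targets=[0.003, -0.001, -0.003, 0, 0.003, -0.001, -0.003, 0, 0.003, -0.001, -0.003, 0, 0.003, -0.001, -0.003, 0, 0.003, -0.001, -0.003, 0, 0.003, -0.001, -0.003, -0.08, 0.003, -0.001, -0.003, -0.16, 0.003, -0.001, -0.003, -0.24, 0.003, -0.001, -0.003, -0.32, 0.003, -0.001, -0.003, -0.4, 0.003, -0.001, -0.003, -0.48, 0.003, -0.001, -0.003, -0.56],
  grip=0.04,
)

```text
t: 28.3
tool_pos: [0.6085, 0.0958, 0.1642]
tool_rot: [3.053, 0.681, -0.025]
contact_force: [-9.0, 5.4, 9.4]
opening: 0.0571
```

Request:
step_arm(
  targets=[0, 0, 0, -0.08, 0, 0, 0, -0.16, 0, 0, 0, -0.24, 0, 0, 0, -0.24, 0, 0, 0, -0.24],
)

```text
t: 28.72
tool_pos: [0.6076, 0.097, 0.1661]
tool_rot: [2.953, 1.046, -0.03]
contact_force: [-8.3, 2.2, 3.5]
opening: 0.0543
```

Request:
step_arm(
  targets=[0, 0, 0, 0, 0, 0, 0, 0, 0, 0, 0, 0.12, 0, 0, 0, 0.24, 0, 0, 0, 0.36, 0, 0, 0, 0.48, 0, 0, 0, 0.6, 0, 0, 0, 0.72, 0, 0, 0, 0.8, 0, 0, 0, 0.8, 0, 0, 0, 0.8],
  grip=0.075,
)

```text
t: 29.63
tool_pos: [0.6083, 0.0969, 0.167]
tool_rot: [3.12, -0.183, -0.019]
contact_force: [-0.1, -0.1, 0.9]
opening: 0.0753
```

Run:
```python
from h import *
W=w(s,[0,.11,.183])[0]
stat();print(to([W[0],W[1],.161],0))
```

```text
t 29.6333 pos [0.6083 0.0969 0.167 ] z [-0.0131 -0.015  -0.9998] jawyaw rel rig 0.8094752137937703 F [-0.0704 -0.0568  0.8564] M [ 0.0023 -0.0192 -0.0544] open 0.07526915498729424 q [ 0.0438  0.0882  1.6849 -0.0146  1.3822  0.164 ]
(array([0.0008, 0.0012, 0.006 ]), np.float64(0.014128007693986255))
```

Now a short 20° stroke, then release and retreat to look.

Request:
step_arm(
  targets=[0.001, 0.001, 0.005, 0.01, 0.001, 0.001, 0.005, 0.01, 0.001, 0.001, 0.005, 0.01, 0.001, 0.001, 0.005, 0.01, 0.001, 0.001, 0.005, 0.01, 0.001, 0.001, 0.005, -0.07, 0.001, 0.001, 0.005, -0.15, 0.001, 0.001, 0.005, -0.23, 0.001, 0.001, 0.005, -0.31, 0.001, 0.001, 0.005, -0.34, 0.001, 0.001, 0.005, -0.34],
  grip=0.04,
)

```text
t: 30.55
tool_pos: [0.6084, 0.096, 0.1623]
tool_rot: [3.109, 0.349, -0.026]
contact_force: [-5.4, 2.5, 4.8]
opening: 0.058
```

Request:
step_arm(
  targets=[0, 0, 0, 0, 0, 0, 0, 0, 0, 0, 0, 0, 0, 0, -0.04, 0.04, 0, 0, -0.08, 0.12, 0, 0, -0.11, 0.24, 0, 0, -0.11, 0.34, 0, 0, -0.11, 0.34, 0, 0, -0.11, 0.34],
  grip=0.082,
)

```text
t: 31.3
tool_pos: [0.61, 0.0974, 0.2718]
tool_rot: [3.121, -0.178, -0.023]
contact_force: [-0.9, -1.0, -0.3]
opening: 0.0821
```

Request:
step_arm(
  targets=[-0.03, 0, 0, 0, -0.22, 0, 0, 0, -0.22, 0, 0, 0, -0.22, 0, 0, 0, -0.22, 0, 0, 0, -0.22, 0, 0, 0, -0.22, 0, 0, 0],
)

```text
t: 31.88
tool_pos: [0.3878, 0.1228, 0.2726]
tool_rot: [3.121, -0.171, -0.027]
contact_force: [0.2, -0.0, 0.5]
opening: 0.0817
```

Run:
```python
from h import *
stat()
p=imaging.get_image("top");np.save("P4.npy",{"top":p},allow_pickle=True)
Q=[np.load(f"P{i}.npy",allow_pickle=True).item()["top"] for i in(1,3,4)]
for c in((140,145),(145,148),(142,152)):
    r=[spoke(q,0,c) for q in Q];print(c,[x[[0,2]].round(0) for x in r],"ccw since seat",((r[0]-r[2])[[0,2]]%72).round(1)+144)
cv2.imwrite("pics/un4.png",cv2.resize(np.hstack([unwrap(q) for q in Q]),(800,267)))
# lever
g=imaging.mark_of("lever_grip",p);print(g[:2]);u=g[0]["uv"]
G=onplane(p,u[0],u[1],.152);pv=w(s,[0,-.085,.152])[0];R,t=rigT(s);d=(G-pv)@R;print("lever d",d,"angle",np.arctan2(-d[1],-d[0]))
im=cv2.cvtColor(p["color"],cv2.COLOR_RGB2BGR)
cv2.imwrite("pics/f_top.png",cv2.resize(im[160:260,280:400],None,fx=6,fy=6,interpolation=cv2.INTER_CUBIC))
```

```text
t 31.8833 pos [0.3878 0.1228 0.2726] z [-0.0182 -0.0147 -0.9997] jawyaw rel rig 1.2515111517982584 F [ 0.2299 -0.0208  0.4654] M [ 0.0324 -0.0144  0.0379] open 0.08169300574933482 q [ 0.1318 -0.5109  2.0201 -0.0122  1.6524  0.2406]
(140, 145) [array([-34., -34.]), array([-33., -33.]), array([2., 1.])] ccw since seat [179.8 181.3]
(145, 148) [array([-34., -34.]), array([-32., -32.]), array([2., 1.])] ccw since seat [179.6 180.7]
(142, 152) [array([35., 36.]), array([-35., -34.]), array([-0., -1.])] ccw since seat [179.3 181. ]
[{'uv': [358.6, 243.0], 'score': 0.7}, {'uv': [320.1, 216.0], 'score': 0.68}]
lever d [-0.1402 -0.1293 -0.    ] angle 0.7447942892192093
```

View pics/un4.png

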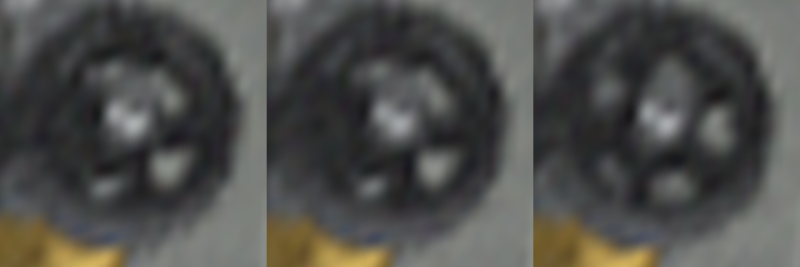

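View pics/f_top.png

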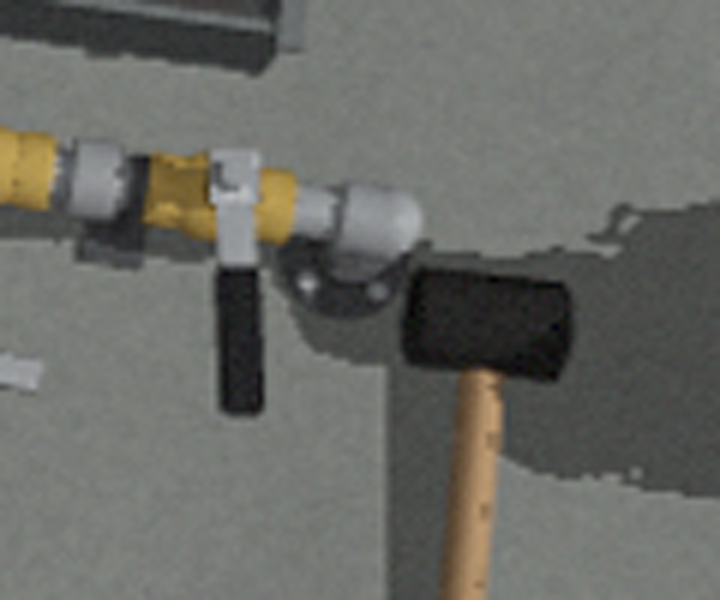

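```bash
cat >> h.py <<'E'
def lev(al,r,off,z):
    u=np.array([-np.cos(al),-np.sin(al),0]);v=np.array([np.sin(al),-np.cos(al),0])
    X=np.array([0,-.085,0])+r*u-off*v; return np.r_[w(s,X)[0][:2],z]
E
python3 - <<'E'
from h import *
P=np.load("P4.npy",allow_pickle=True).item()["top"];R,t=rigT(s);pv=w(s,[0,-.085,.152])[0]
for uv in([319.6,216.4],[320.1,216.0],[319.9,227.5]):
    d=(onplane(P,*uv,.157)-pv)@R;print(d,np.arctan2(-d[1],-d[0]))
print(to(lev(.12,.08,.045,.25),7));print(to(lev(.12,.08,.045,.138),7))
E
```

```text
[-0.0822 -0.0106  0.005 ] 0.12873030786196824
[-0.0809 -0.0119  0.005 ] 0.14631989554985994
[-0.1136 -0.0152  0.005 ] 0.13328080416415852
(array([0.1321, 0.1602, 0.0239]), np.float64(-0.1021952258387906))
(array([0.1338, 0.1584, 0.1359]), np.float64(-0.1021952258387906))
```

Request:
step_arm(
  targets=[0.02, 0.03, 0.01, -0.03, 0.132, 0.16, 0.02, -0.1, 0.132, 0.16, 0.02, -0.1, 0.132, 0.16, 0.02, -0.1, 0.132, 0.16, 0.02, -0.1, 0.132, 0.16, 0.02, -0.1, 0.132, 0.16, 0.02, -0.1, 0.133, 0.159, 0.06, -0.1, 0.133, 0.159, 0.1, -0.1, 0.134, 0.158, 0.125, -0.1, 0.134, 0.158, 0.134, -0.1, 0.134, 0.158, 0.134, -0.1],
  grip=0,
)

```text
t: 32.98
tool_pos: [0.5018, -0.0502, 0.1363]
tool_rot: [3.128, -0.016, -0.036]
contact_force: [0.3, -0.8, -0.6]
opening: 0.0001
```

Request:
step_arm(
  targets=[0, 0, 0, 0, 0, 0, 0, 0],
)

```text
t: 33.15
tool_pos: [0.5028, -0.05, 0.1381]
tool_rot: [3.128, -0.014, -0.033]
contact_force: [-0.9, -0.5, 0.5]
opening: 0.0004
```

Run:
```python
from h import *
stat()
print(to(lev(.12,.08,.045,.138),7))
for a,off in((.13,.026),(.23,.022),(.33,.022),(.43,.022),(.53,.022),(.63,.022),(.73,.022),(.83,.022)):
    d,r=to(lev(a,.08,off,.138),np.degrees(a));print(a,d.round(3),round(r,2))
p=imaging.get_image("side");im=cv2.cvtColor(p["color"],cv2.COLOR_RGB2BGR)
cv2.imwrite(f"pics/g_side.png",cv2.resize(im[130:300,240:400],None,fx=4,fy=4,interpolation=cv2.INTER_CUBIC)[:600])
```

```text
t 33.15 pos [ 0.5028 -0.05    0.1381] z [-0.0209 -0.0136 -0.9997] jawyaw rel rig 7.005434535305374 F [-0.9111 -0.4531  0.4885] M [ 0.0206 -0.0239  0.0014] open 0.0003775394904645243 q [-0.2364 -0.1473  1.9656 -0.0186  1.3404 -0.2229]
(array([0.001 , 0.0019, 0.0001]), np.float64(9.485053439473035e-05))
0.13 [0.001 0.022 0.   ] -0.01
0.23 [-0.001  0.034  0.001] -0.11
0.33 [-0.002  0.042  0.001] -0.21
0.43 [-0.002  0.05   0.001] -0.31
0.53 [-0.001  0.059  0.001] -0.41
0.63 [0.    0.067 0.001] -0.51
0.73 [0.003 0.075 0.001] -0.61
0.83 [0.006 0.082 0.001] -0.71
```

View pics/g_side.png

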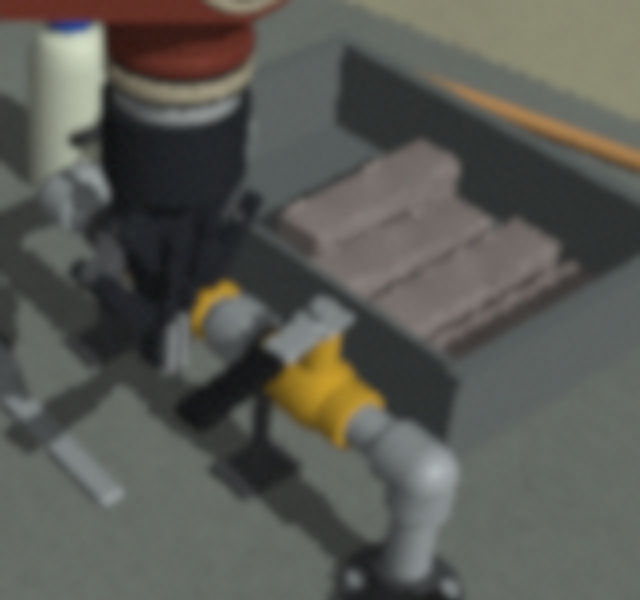

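Request:
step_arm(
  targets=[0.001, 0.012, 0, 0, 0.001, 0.022, 0, -0.01, -0.001, 0.034, 0.001, -0.11, -0.002, 0.042, 0.001, -0.21, -0.002, 0.05, 0.001, -0.31, -0.001, 0.059, 0.001, -0.41, 0, 0.067, 0.001, -0.51, 0.003, 0.075, 0.001, -0.61, 0.006, 0.082, 0.001, -0.71],
)

```text
t: 33.95
tool_pos: [0.5091, -0.1329, 0.1406]
tool_rot: [2.942, 1.083, -0.033]
contact_force: [-0.5, 3.8, 1.4]
opening: 0.0001
```

Run:
```python
from h import *
stat()
for a,off in((.83,.022),(.93,.022),(1.03,.022),(1.13,.022),(1.23,.022),(1.33,.022),(1.43,.022),(1.53,.022),(1.571,.02),(1.571,.016)):
    d,r=to(lev(a,.08,off,.138),np.degrees(a));print(a,d.round(3),round(r,2))
```

```text
t 33.95 pos [ 0.5091 -0.1329  0.1406] z [-0.0178 -0.013  -0.9998] jawyaw rel rig 47.956300212338896 F [-0.5235  3.7717  1.4061] M [0.6481 0.1368 0.0235] open 6.678901396392527e-05 q [-0.3869 -0.1011  1.9194 -0.0193  1.3349 -1.0876]
0.83 [-0.001 -0.001  0.003] 0.01
0.93 [-0.002  0.007  0.003] -0.09
1.03 [-0.003  0.015  0.003] -0.19
1.13 [-0.004  0.023  0.003] -0.29
1.23 [-0.003  0.032  0.003] -0.39
1.33 [-0.002  0.04   0.003] -0.49
1.43 [0.001 0.048 0.002] -0.59
1.53 [0.004 0.056 0.002] -0.69
1.571 [0.007 0.06  0.002] -0.73
1.571 [0.009 0.063 0.002] -0.73
```

Request:
step_arm(
  targets=[-0.002, 0.007, 0.002, -0.09, -0.003, 0.015, 0.002, -0.19, -0.004, 0.023, 0.002, -0.29, -0.003, 0.032, 0.002, -0.39, -0.002, 0.04, 0.002, -0.49, 0.001, 0.048, 0.002, -0.59, 0.004, 0.056, 0.002, -0.69, 0.007, 0.06, 0.002, -0.73, 0.008, 0.062, 0.002, -0.73, 0.009, 0.063, 0.002, -0.73],
)

```text
t: 34.78
tool_pos: [0.5517, -0.1754, 0.14]
tool_rot: [-2.356, -2.057, 0.05]
contact_force: [-27.7, 5.3, 16.9]
opening: -0.0004
```

Run:
```python
from h import *
stat()
for off in(.022,.018,.014,.010):
    d,r=to(lev(1.571,.08,off,.139),90);print(off,d.round(3),round(r,2))
```

```text
t 34.7833 pos [ 0.5517 -0.1754  0.14  ] z [-0.0334 -0.0107 -0.9994] jawyaw rel rig 89.8010023360388 F [-27.7049   5.2658  16.8588] M [ 0.7639  4.2464 -0.0244] open -0.00036438574389877857 q [-0.4249  0.0363  1.7866 -0.0242  1.3448 -1.8547]
0.022 [ 0.001 -0.001  0.001] -0.0
0.018 [0.001 0.003 0.001] -0.0
0.014 [0.001 0.007 0.001] -0.0
0.01 [0.001 0.011 0.001] -0.0
```

The push force jumped from about 4 N to 28 N at the open stop. I'll hold briefly, then back off, lift and look.

Request:
step_arm(
  targets=[0, 0.002, 0, 0, 0, 0.002, 0, 0, 0, 0.002, 0, 0, 0, -0.01, 0, 0, 0, -0.03, 0, 0, 0, -0.05, 0, 0, 0, -0.06, -0.03, 0, 0, -0.09, -0.07, 0, 0, -0.12, -0.1, 0, 0, -0.15, -0.12, 0, 0, -0.18, -0.12, 0, 0, -0.18, -0.12, 0],
)

```text
t: 35.78
tool_pos: [0.3756, -0.1506, 0.2709]
tool_rot: [-2.365, -2.061, 0.048]
contact_force: [0.6, -0.3, 0.1]
opening: -0.0
```

Run:
```python
from h import *
stat()
p=imaging.get_image("top");np.save("P5.npy",{"top":p},allow_pickle=True)
Q=[np.load(f"P{i}.npy",allow_pickle=True).item()["top"] for i in(1,5)]
for c in((140,145),(145,148)):
    r=[spoke(q,0,c) for q in Q];print("ccw since seat",((r[0]-r[1])[[0,2]]%72).round(1)+144)
im=cv2.cvtColor(p["color"],cv2.COLOR_RGB2BGR)
cv2.imwrite("pics/h_top.png",cv2.resize(im[100:300,170:400],None,fx=3,fy=3,interpolation=cv2.INTER_CUBIC))
R,t=rigT(s);pv=w(s,[0,-.085,.152])[0]
for x in imaging.mark_of("lever_grip",p)[:3]:
    d=(onplane(p,*x["uv"],.157)-pv)@R;print(x,d,np.arctan2(-d[1],-d[0]))
for k in("spanner","wash_bottle","mallet","scoop"): print(k,[ (np.array(x["uv"]),round(x["score"],2)) for x in imaging.mark_of(k,p)[:1]])
```

```text
t 35.7833 pos [ 0.3756 -0.1506  0.2709] z [-0.0257 -0.0167 -0.9995] jawyaw rel rig 89.70239275739115 F [ 0.5611 -0.2631  0.1285] M [-0.045  -0.0357  0.0029] open -6.0289726556795184e-06 q [-0.5464 -0.5196  2.0287 -0.0277  1.6458 -1.9821]
ccw since seat [179.7 181.2]
ccw since seat [179.5 180.6]
{'uv': [346.2, 193.4], 'score': 0.77} [-0.0043 -0.0786  0.005 ] 1.5157217280184956
spanner [(array([257.2, 216. ]), 0.61)]
wash_bottle [(array([201.4, 151.9]), 0.93)]
mallet [(array([137.2, 267.6]), 0.63)]
scoop [(array([140.4, 264.2]), 0.62)]
```

View pics/h_top.png

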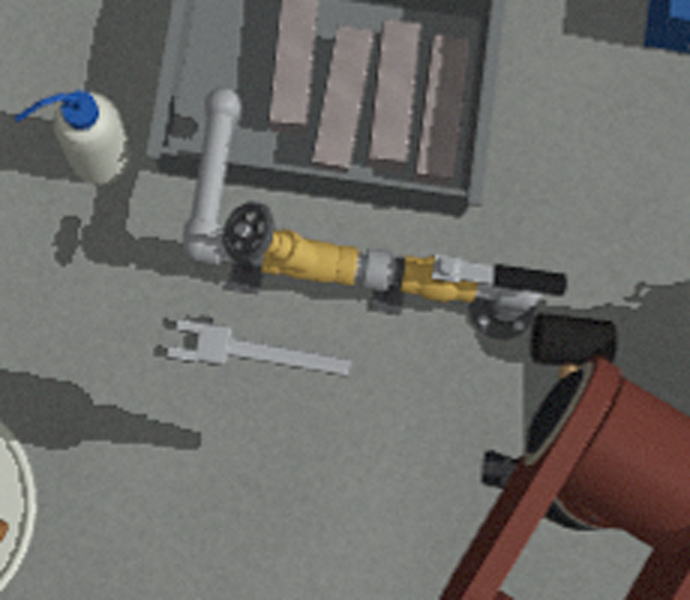

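Run:
```python
from h import *
stat(); print(ticket.finish_job())
```

```text
t 36.0833 pos [ 0.3779 -0.15    0.265 ] z [-0.0347 -0.01   -0.9993] jawyaw rel rig 89.8161024810962 F [ 0.2839 -0.3819 -0.2315] M [ 0.0169 -0.0736 -0.0284] open -0.00021564159161794748 q [-0.5429 -0.5036  2.0277 -0.0265  1.6421 -1.9803]
the job is handed in; nothing more can be done
None
```

I shut the regulating valve on its seat, backed it off half a turn, then opened the ball valve fully. The job was handed in at about 36 s; it reports no verdict.

- **Regulating valve, shut:** the wheel turned about 30° clockwise to the seat. At an 80 N grip the pads slipped on the rim at 2–3 N m and the wheel did not turn further.
- **Regulating valve, backed off:** I turned it back in seven counterclockwise strokes, six full and one short. Spoke angles in the top camera read 180° ± 1° from the seat, both before and after the lever move. The spokes repeat every 72°, so the whole-turn count rests on two stroke checks: 56° after two and 142° after five.
- **Ball valve:** I pushed the lever round with closed fingers until the force jumped from about 4 N to 28 N at the stop. In the last picture it lies along the pipe, by my reading about 1.56 rad. The detector's sleeve mark gave 1.516 rad; both are above the 1.466 limit.
- **Bystanders and arm:** the last top picture shows the spanner and bottle where they started, with only small shifts in their marks. The scoop's mark matched its first one. The arm hid part of the mallet and its mark came back wrong, but its head looks unmoved. The arm ended clear, with no contact force.

One surprise was the first grip. The gripper does not give way as the rim widens, so the tool was pushed sideways with about 28 N. I released, and from then on started each stroke at the widest angle.

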